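# Open the curing lamp with its key and hold a skull over its window

## Robot

A 6-joint arm with a two-finger parallel gripper is mounted at the origin on a cart in front of the work surface, level with it; the furniture and walls round the work are solid. World frame = base frame: x ahead of the robot, y to its left, z up, the work surface at z = 0. Lengths are in mm, angles in rad, forces in N, time in s.
With the tool pointing down it reaches from about 300 to 775 mm from the base axis. Payload 14.6 kg.
Tool frame: the origin (TCP) lies midway between the tips of the shut fingers; the grasp point (between the pads) lies env.pinch_z behind it (env.pinch_z is the distance from the TCP to the grasp point, in mm); y points along the fingers, x is the direction in which the jaws open and shut, and the axes are right-handed (so a half turn about y gives the same grasp; the last joint's range is limited). The gripper opens to 94 mm and grips with 3 to 60 N. Pads are 16 mm wide; open, the fingers measure 119 mm over their backs; the gripper's body (75 mm by 177 mm) begins 78 mm behind the grasp point.
Start: joints at [1.124, 0.3, 1.521, -0, 1.321, -0.067], TCP at [203.901, 510.797, 205.446] pointing down, gripper open.
Joint ranges: [-3.03, 3.03], [-0.79, 2.21], [0.23, 2.52], [-1.04, 4.18], [0, 3.07], [-2.55, 2.55]. Speed limits (rad/s): [2.22, 2.22, 2.57, 3.14, 3.14, 3.14].

## Interface

Orientations are given as [roll, pitch, yaw] about the fixed x, y, z axes, in that order (R = Rz(yaw) Ry(pitch) Rx(roll)).
In Python, from station import env gives the robot as it stands.
- The arm moves only by the shell command python3 -m jog 'ROWS' [FORCE]. ROWS is JSON, a list that holds one entry, the list of rows, each a list of 7 numbers: the shift along the tool's x, y, z in units of 25 mm (1.0 is 25 mm), then the turn, a rotation vector about the tool's x, y, z in units of 6 degrees (1.0 is 6 degrees), then the opening, from 0 (shut) to 1 (fully open). A call has 1 to 12 rows; each row is the pose to reach, as a shift and turn from the pose measured when the call began, along the tool's axes at that moment; what a row does not reach only later rows make up. A row lasts 1/12 s, in which the tool goes at most 41.7 mm and 7.16 degrees, less where a joint would pass 70% of its speed; a pose out of reach is approached as far as the arm can. A call with a gripper value outside its range is refused whole. The fingers move at their own pace and stop on an object; FORCE is the grip in N (left out, the last holds). Time passes only in rows, so rows that repeat a pose let the fingers close. It gives the time, the measured TCP pose, the force and the opening at its end, in the units of the state.
- env.get_obs(): the state, without advancing time (a new reading comes with each control period).
- env.snapshot(name): name is "scene" or "side" or "wrist"; returns a dict with "frame" (400x640x3 uint8, blue, green, red), "mtx" (3x3 intrinsics, pixels), "R" (3x3) and "t" (3): a world point X has camera coordinates R X + t. Camera axes: x right, y down, z forward; pixel columns grow to the right and rows downward; lengths in mm; the calibration is good to about 2 mm. A picture is of the moment at which its call begins. There is no depth.
- env.job_done(): hands the job in, once; it reports no verdict.
Trained networks look in the newest picture that a camera, given by its name, has taken for a name from the list of things; names that differ only in an ending like _2 or _b are one class to them, and where a whole thing is asked for, a point or a joint stands for the part that bears it (a point fixed in the world has none). Each returns a list of dicts, best first, with "score" (0 to 1); they miss things now and then, are a little off and sometimes report something else, mostly with a low value. They report only what shows in the picture. A call takes as long as a camera call. They do not tell look-alikes from the thing itself.
- env.regions_of(camera, label): "mask" (400x640 bool, what is visible of it).
- env.place_of(camera, label): "point" ([x, y, z] in mm, in the coordinates of the camera as it stood for that picture, good to about 4 mm: a listed point, or the origin of a listed thing).
The state is a dict: "clock": time; "joint_pos": joint angles; "dq": joint speeds; "joint_torque": joint torques, N m; "tcp_pos": TCP position; "orientation": TCP orientation; "wrist_force": force on the tool from outside, world axes, zero at the start; "torque": the same for the moment, N m; "grip_width": opening from 0.0 (shut) to 1.0 (fully open).
Only numpy, scipy, OpenCV 4.12 (cv2) and the standard library are available. Lean on these libraries where they do the work, as an engineer would, in place of code of your own. Each camera call takes 0.05 s, during which the arm holds its last target.

## Task

Take the key from its wooden stand, push it fully into the lock on the curing lamp, turn it clockwise as far as it goes so that the shutter uncovers the lamp window, and leave the key there. Then pick up the fish skull, lift it over the guard and hold it upright about 15 mm above the middle of the window opening, its length along the window's length, and finish while still holding it there; the skull must never touch the lamp. Leave the two round pots and the stone where they are.

Things in the scene. Friction and masses are not known exactly. Their poses are not given: they have to be found in the camera images.
- lamp_window (a point): Middle of the window opening of the lamp (fixed flat grey case, 170 x 250 mm), at the level of the case's top, 68 mm above the bench. Opening: 110 mm along x, 64 mm along y; z up. A dark metal guard 4 mm thick stands round it, inside 146 (x) by 104 mm (y), rim 25 mm above the case's top. Case middle: 60 mm to +y; lock axis: 135 mm to +y.
- lock_slot (a point): Middle of the key slot's mouth, on top of the round steel lock cylinder (diameter 47 mm, standing 28 mm above the case's top; mouth 96 mm above the bench). Slot 18.5 mm along x, 8.5 mm along y, 24 mm deep, chamfered; z up. The frame turns with the lock; while shut its x is parallel to the window's x. A key half a turn round fits as well.
- lock (a joint): Angle of the lock cylinder, rad: 0 shut, grows clockwise seen from above, stop at 1.25 (fully open). It turns with light friction (0.04 N m), stays where left, and drives the shutter. The key has about 0.1 rad of play in the slot.
- shutter (a joint): Position of the shutter plate under the case's top, m: 0 covers the window, 0.072 is clear of it; driven by the lock, 0.0576 m per rad.
- key_grip (a point): Middle of the key's black grip, 28 (x) x 10 (y) x 26 mm (z); z up. The key (50 g) stands loose in a slot of a fixed wooden block (70 x 70 x 30 mm), 20 mm deep. Below the grip a neck, then a shoulder disc of diameter 20 mm, underside 27 mm below this point, which sits on the lock's face when home; then the flat steel blade, 16 (x) x 6 mm (y), 22 mm long.
- key_tip (a point): Lower end of the key's blade, on the key's axis, 49 mm below the middle of the grip; same axes as the grip.
- skull_centre (a point): Middle of the solid part of the dried fish skull (98 mm long over all, 24 mm wide across the cheeks, 30 mm high, about 30 g), 15 mm above its underside. It lies upright on the bench, loose. Frame: y along its length, x across the cheeks (the width to grip), z up. The solid part is 60 mm long; thin spines stand out beyond it.
- grey_jar: Bystander: round dark grey pot with a clear screw lid, diameter 54 mm, 42 mm high; origin at the middle of its underside. Not to be moved.
- pot: Bystander: round white screw pot, diameter 44 mm, 38 mm high; origin at the middle of its underside. Not to be moved.
- rock: Bystander: rough grey stone, 28 x 42 x 28 mm; origin at the middle of its underside. Not to be moved.
Not all that is in view belongs to the job. What is shaped like the part that bears skull_centre but blue is not meant. What is shaped like the part that bears key_grip but purple is not meant.

How it is judged (in metres and radians):
On the way, in this order (a step that is already met when the one before it is completed fails the run):
1. the key's blade is in the lock slot, the lock still shut (horizontal distance between key_tip and lock_slot below 0.004 m and z of key_tip in the frame of lock_slot below -0.016 m and value of joint lock below 0.5 rad), for 0.1 s.
2. the lock is turned open with the key in it (horizontal distance between key_tip and lock_slot below 0.004 m and z of key_tip in the frame of lock_slot below -0.016 m and value of joint lock above 1.05 rad), for 0.2 s.
At the end, for the whole second after the job is handed in: Key in the lock (16 mm deep or more), lock turned at least 1.05 rad, shutter open 58 mm; skull held still in the fingers, not touching the lamp, underside 5 to 27 mm above the case top, middle within 12 mm of the window's, length within 0.2 rad of the window's (either way), tilt under 0.25 rad (all of step 2 and value of joint shutter above 0.058 m and z of skull_centre in the frame of lamp_window between 0.02 and 0.042 m and horizontal distance between skull_centre and lamp_window below 0.012 m and angle between the y axis of skull_centre and the x axis of lamp_window, either way round below 0.2 rad and angle between skull_centre's own z axis and vertical below 0.25 rad and contact force between skull and lamp below 0.05 N and contact force between the fingers and skull above 0.3 N and linear speed of skull below 0.03 m/s); the arm keeps its last pose, push and grip.
It fails at once if the skull touched the lamp (contact force between skull and lamp above 0.3 N).
It fails at once if the grey pot was moved by more than 20 mm (distance of grey_jar from where it was at the start of the episode above 0.02 m).
It fails at once if the white pot was moved by more than 20 mm (distance of pot from where it was at the start of the episode above 0.02 m).
It fails at once if the stone was moved by more than 20 mm (distance of rock from where it was at the start of the episode above 0.02 m).
It also fails if it takes over 59 s, if anything falls off the work surface, if the arm or the gripper's body presses on something with over 40 N, if the wrist force passes 120 N, or if a joint passes its speed limit or range.

## Working session

There is one attempt and no reset: what is moved stays moved. The work goes in short steps, Python scripts to look and compute and a shell command to move; the robot and the scene stay as the last step left them, time stands still between calls to the robot, and variables do not carry over. Pictures are saved under pics/ and viewed, and the job is handed in when it is done.

```bash
ls; mkdir -p pics; cat > h.py <<'E'
import numpy as np, cv2, json
from station import env
from scipy.spatial.transform import Rotation as Ro
def snap(n,f):
    s=env.snapshot(n); cv2.imwrite(f'pics/{f}.png',s['frame']); return s
def toW(s,p): return np.array(s['R']).T@(np.array(p)-np.array(s['t']))
def pix(s,X):
    c=np.array(s['R'])@np.array(X)+np.array(s['t']); u=np.array(s['mtx'])@c; return u[:2]/u[2]
def ray(s,u):
    d=np.array(s['R']).T@np.linalg.inv(np.array(s['mtx']))@np.array([u[0],u[1],1.]); return -np.array(s['R']).T@np.array(s['t']), d/np.linalg.norm(d)
def atz(s,u,z):
    o,d=ray(s,u); return o+d*(z-o[2])/d[2]
E
python3 - <<'E'
from h import *
np.set_printoptions(precision=1,suppress=True)
o=env.get_obs(); print(o, env.pinch_z)
for n in ['scene','side','wrist']:
    s=snap(n,n+'0')
    print(n,'cam at',-np.array(s['R']).T@np.array(s['t']))
    for l in ['lamp_window','lock_slot','key_grip','key_tip','skull_centre','grey_jar','pot','rock']:
        for r in env.place_of(n,l): print(l,round(r['score'],2),toW(s,r['point']),pix(s,toW(s,r['point'])))
print(env.get_obs()['clock'])
E
```

```text
pics
{'clock': 0.0, 'joint_pos': array([ 1.1,  0.3,  1.5, -0. ,  1.3, -0.1]), 'dq': array([ 0.,  0., -0., -0.,  0., -0.]), 'joint_torque': array([ -0. , -53.2, -35.3,   0.1,   0. ,  -0. ]), 'tcp_pos': array([203.8, 510.5, 204.9]), 'orientation': array([-1.6,  0. ,  1.2]), 'wrist_force': array([-0.7,  0.4,  0.4]), 'torque': array([-0., -0.,  0.]), 'grip_width': 0.9998657766272686} 18.8
scene cam at [-185.5 -423.9  737.4]
lamp_window 0.82 [ 597.3 -152.2   68.4] [380.6 207.3]
lamp_window 0.21 [ 434.2 -209.4    2.6] [372.1 274.8]
lock_slot 0.6 [621.3 -19.5  93.4] [339.9 179.3]
key_grip 0.73 [386.7 327.2  49.9] [185.2 197. ]
key_grip 0.61 [697.8 215.7  47.2] [284.5 156.3]
key_grip 0.57 [616.2 245.1  60.2] [260.8 162.5]
key_grip 0.33 [ 435.7 -209.6    1.7] [372.4 274.7]
key_tip 0.65 [701.2 216.4  -3.8] [285.7 169.3]
key_tip 0.56 [622.2 244.7  15.5] [263.2 173.8]
key_tip 0.52 [388.9 322.6  -0.6] [190.6 211.4]
skull_centre 0.8 [ 376.5 -364.1   16.5] [428.6 317.5]
skull_centre 0.16 [622.3 -18.   96.2] [339.7 178.1]
grey_jar 0.91 [436.4  35.6   1.5] [285.9 237.5]
pot 0.88 [ 432.7 -212.5    0.3
[... 209 characters left out ...]
34 [620.5 242.3  13.9] [244.5 279.9]
key_grip 0.84 [390.3 323.5  47.1] [340.  320.1]
key_grip 0.75 [618.2 238.9  64.1] [245.1 258. ]
key_grip 0.6 [700.9 215.9  50.9] [217.  250.3]
key_tip 0.8 [617.9 239.7   9.3] [246.4 281.4]
key_tip 0.71 [389.2 320.4   1.2] [340.1 341. ]
key_tip 0.46 [705.4 223.3   0.7] [215.2 271.7]
skull_centre 0.76 [ 380.8 -359.3   15.4] [410.2 195.2]
skull_centre 0.53 [ 487.3 -328.4   16.7] [375.  193.1]
grey_jar 0.85 [440.8  39.2   0. ] [356.8 255.8]
pot 0.75 [ 432.8 -204.9    1. ] [382.9 215.6]
rock 0.71 [619.6 239.3  10.2] [245.8 280.8]
rock 0.53 [ 439.6 -110.1    0.4] [372.7 229.1]
wrist cam at [127.5 542.2 383.8]
key_grip 0.55 [390.2 328.2  46.7] [238.3 373.1]
1.35
```

View images.

View pics/scene0.png

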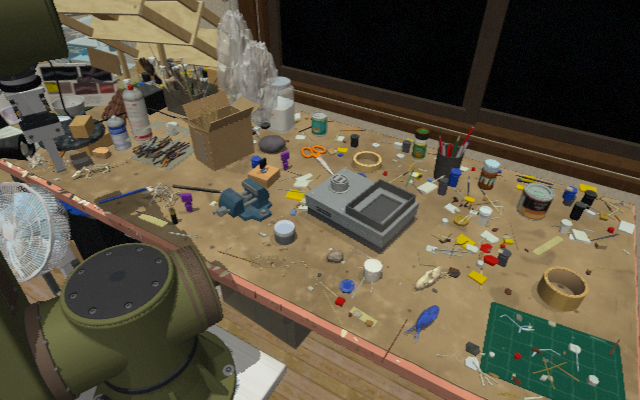

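View pics/side0.png

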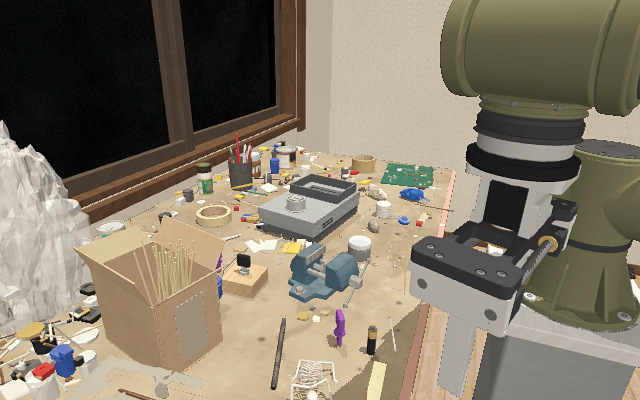

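View pics/wrist0.png

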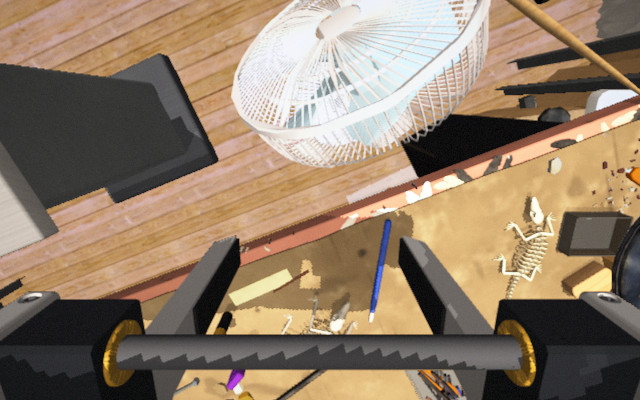

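```bash
python3 - <<'E'
import cv2,numpy as np
a=cv2.imread('pics/scene0.png');b=cv2.imread('pics/side0.png')
c1=cv2.resize(a[130:230,160:320],None,fx=5,fy=5,interpolation=3)[:, :800]
c2=cv2.resize(b[225:350,190:370],None,fx=4,fy=4,interpolation=3)
cv2.imwrite('pics/crop_keys_scene.png',c1);cv2.imwrite('pics/crop_keys_side.png',c2)
c3=cv2.resize(a[280:360,370:500],None,fx=4,fy=4,interpolation=3);c4=cv2.resize(b[160:220,330:460],None,fx=4,fy=4,interpolation=3)
cv2.imwrite('pics/crop_skull.png',np.vstack([c3,c4]))
E
```

```text
(no output)
```

View pics/crop_keys_scene.png

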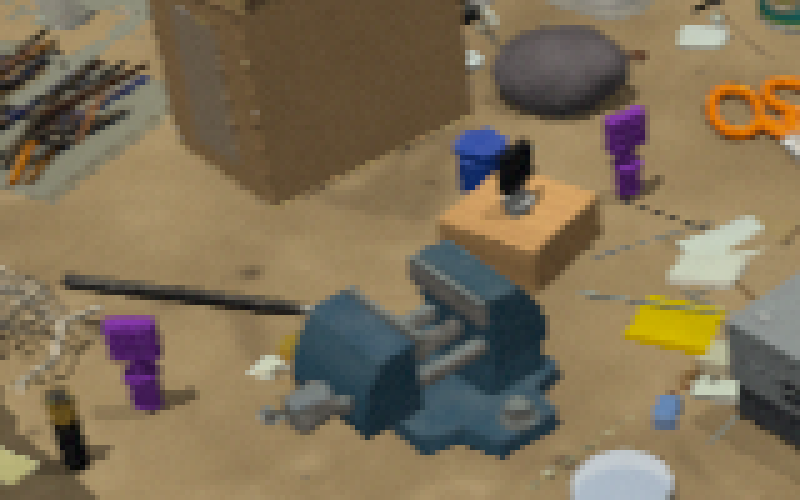

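View pics/crop_keys_side.png

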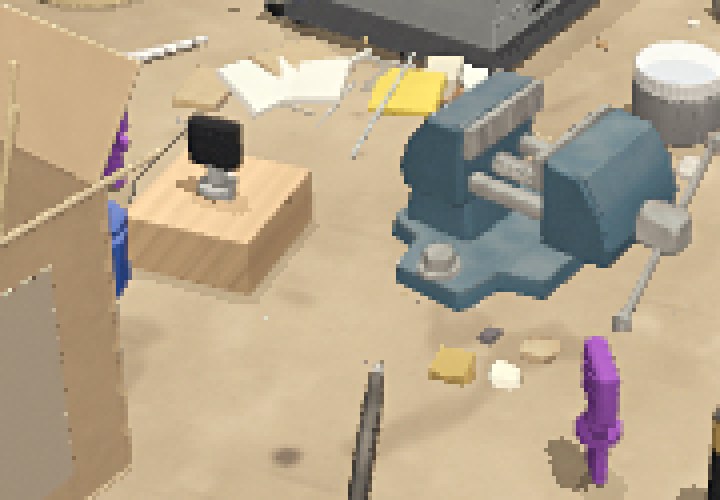

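View pics/crop_skull.png

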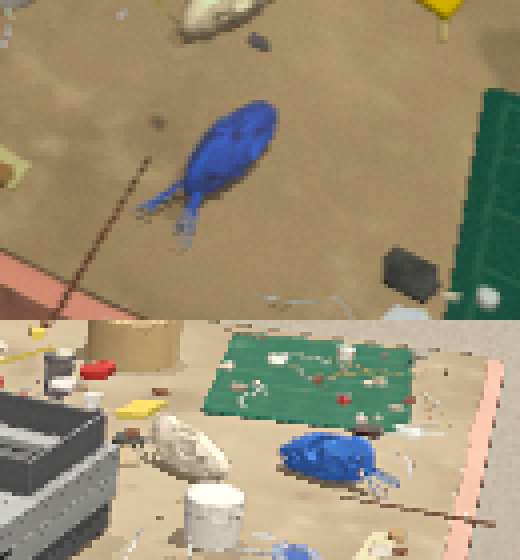

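Key candidates in the scene view are purple (186,200), purple (285,160) and black on the wooden block (261,165). The black one fits, because it stands in the wooden stand and purple is excluded. Skull candidates are blue (428,318) and bone-coloured (428,278), and the bone one is meant because blue is excluded. The crops confirm both choices.

```bash
python3 - <<'E'
from h import *
np.set_printoptions(precision=3,suppress=True)
o=env.get_obs(); R=Ro.from_euler('xyz',o['orientation']).as_matrix(); print(o['orientation'],'\n',R, o['joint_pos'])
s=env.snapshot('wrist'); Rc=np.array(s['R']); c=-Rc.T@s['t']
print('cam in tool',R.T@(c-o['tcp_pos']),'\n',Rc@R, s['mtx'])
print('tcp pix',pix(s,o['tcp_pos']))
s=snap('scene','scene1'); 
for n,u in dict(boxcorner=(215,170),boxright=(253,151),boxleft=(197,156)).items(): print(n,atz(s,u,0))
# key masks, orientation
for r in env.regions_of('scene','key_grip'): 
    ys,xs=np.where(r['mask']); print('kg',r['score'],xs.mean(),ys.mean(),len(xs))
for r in env.regions_of('scene','skull_centre'):
    ys,xs=np.where(r['mask']); print('sk',r['score'],xs.mean(),ys.mean(),len(xs), atz(s,(xs.mean(),ys.mean()),15))
for r in env.place_of('scene','skull_centre'): print(r['score'],toW(s,r['point']))
s2=snap('side','side1')
for n,u in dict(boxcorner=(163,374),boxright=(222,340),boxtopnear=(145,290),r=(218,268)).items(): print(n,atz(s2,u,0))
b=cv2.imread('pics/scene1.png')
c3=cv2.resize(b[165:255,295:425],None,fx=6,fy=6,interpolation=3);cv2.imwrite('pics/lamp.png',c3)
c3=cv2.resize(b[85:195,180:310],None,fx=5,fy=5,interpolation=3);cv2.imwrite('pics/box.png',c3)
print(env.get_obs()['clock'])
E
```

```text
[-1.571 -0.     1.191] 
 [[ 0.371 -0.    -0.929]
 [ 0.929  0.     0.371]
 [ 0.    -1.     0.   ]] [ 1.124  0.3    1.521  0.     1.321 -0.067]
cam in tool [   0.848 -178.378   82.643] 
 [[ 1.     0.    -0.   ]
 [-0.    -0.283 -0.959]
 [-0.     0.959 -0.283]] [[330.578   0.    318.993]
 [  0.    330.578 201.84 ]
 [  0.      0.      1.   ]]
tcp pix [317.688 250.874]
boxcorner [577.825 402.075   0.   ]
boxright [730.722 369.642   0.   ]
boxleft [609.526 508.58    0.   ]
kg 0.68 187.1294964028777 200.23741007194243 139
kg 0.66 263.0921052631579 164.18421052631578 76
kg 0.49 285.1411764705882 158.73529411764707 170
kg 0.43 363.10931380895624 207.60003405414608 5873
sk 0.82 428.85843373493975 277.28614457831327 332 [ 483.852 -328.773   15.   ]
sk 0.63 425.7894736842105 318.005540166205 361 [ 373.552 -359.243   15.   ]
0.8 [ 480.49  -330.373   14.191]
0.55 [ 373.009 -363.794   15.168]
0.47 [621.611 -16.46   95.461]
boxcorner [616.063 485.601   0.   ]
boxright [574.973 391.707   0.   ]
boxtopnear [795.67  330.796  -0.   ]
r [708.921 207.76    0.   ]
1.65
```

View pics/lamp.png

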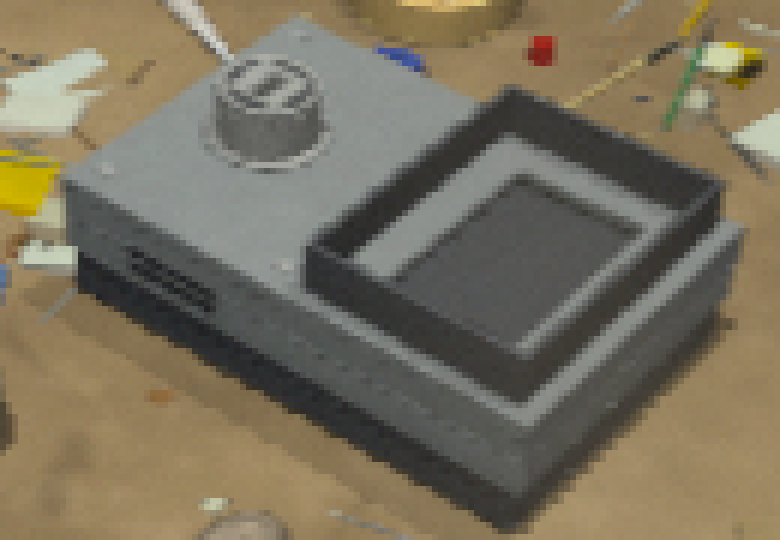

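View pics/box.png

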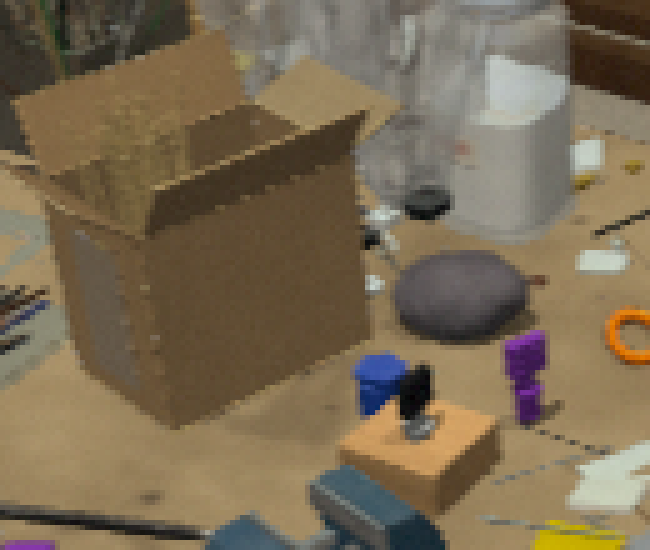

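```bash
cat >> h.py <<'E'
def units(pos,yaw,o=None,roll=-np.pi/2):
    """row shift/turn units to bring TCP to pos (mm), pointing down with tool-x yaw (rad)"""
    o=o or env.get_obs(); R=Ro.from_euler('xyz',o['orientation'])
    d=R.inv().apply(np.array(pos)-o['tcp_pos'])/25
    T=Ro.from_euler('xyz',[-np.pi/2,0,yaw]); v=np.degrees((R.inv()*T).as_rotvec())/6
    return np.round(np.r_[d,v],3)
E
python3 - <<'E'
from h import *
print(units([440,240,205],np.radians(127)));print(units([600,235,205],np.radians(127)))
E
```

```text
[-6.5590e+00  1.7000e-02 -1.2787e+01 -0.0000e+00 -9.7930e+00 -1.0000e-03]
[-4.3720e+00  1.7000e-02 -1.8805e+01 -0.0000e+00 -9.7930e+00 -1.0000e-03]
```

```bash
python3 -m jog '[[[-6.5,0,-12.8,0,-9.8,0,1],[-6.5,0,-12.8,0,-9.8,0,1],[-6.5,0,-12.8,0,-9.8,0,1],[-6.5,0,-12.8,0,-9.8,0,1],[-6.5,0,-12.8,0,-9.8,0,1],[-6.5,0,-12.8,0,-9.8,0,1],[-6.5,0,-12.8,0,-9.8,0,1],[-6.5,0,-12.8,0,-9.8,0,1],[-4.4,0,-18.8,0,-9.8,0,0.6],[-4.4,0,-18.8,0,-9.8,0,0.6],[-4.4,0,-18.8,0,-9.8,0,0.6],[-4.4,0,-18.8,0,-9.8,0,0.6]]]' 10
python3 - <<'E'
from h import *
np.set_printoptions(precision=2,suppress=True)
print(env.get_obs())
s=snap('wrist','w2')
for l in ['key_grip','key_tip']:
    for r in env.place_of('wrist',l): print(l,round(r['score'],2),toW(s,r['point']),pix(s,toW(s,r['point'])))
E
```

```text
clock: 2.65
tcp_pos: [563.3, 243.6, 205.5]
orientation: [-1.571, 0.0, 2.217]
wrist_force: [0.4, 1.3, 0.6]
grip_width: 0.752
{'clock': 2.65, 'joint_pos': array([ 0.35,  0.44,  1.33,  0.  ,  1.37, -1.87]), 'dq': array([-0.48,  0.88, -1.23,  0.  ,  0.34, -0.48]), 'joint_torque': array([  1.18, -68.8 , -27.38,  -0.16,  -0.69,   0.8 ]), 'tcp_pos': array([563.35, 243.6 , 205.52]), 'orientation': array([-1.57,  0.  ,  2.22]), 'wrist_force': array([0.41, 1.28, 0.59]), 'torque': array([0.04, 0.02, 0.01]), 'grip_width': 0.7521146437327711}
key_grip 0.71 [390.21 326.7   48.03] [494.54  97.66]
key_grip 0.62 [624.27 241.17  57.95] [282.07 231.85]
key_grip 0.38 [705.64 217.87  48.87] [224.34 271.1 ]
key_tip 0.78 [385.67 326.45  -0.63] [474.94  94.93]
key_tip 0.72 [619.63 244.61   7.01] [291.14 214.89]
```

View pics/w2.png

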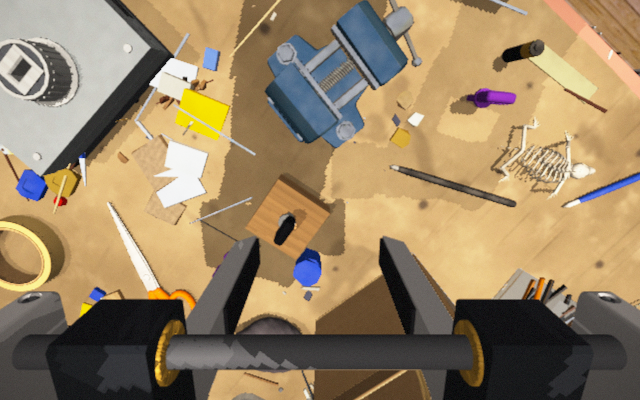

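```bash
python3 - <<'E'
from h import *
print(units([612,241,190],np.radians(127)))
E
```

```text
[-1.255  0.55  -1.513 -0.019 -0.019  0.005]
```

```bash
python3 -m jog '[[[-1.2,0.55,-1.5,0,0,0,0.6],[-1.2,0.55,-1.5,0,0,0,0.6],[-1.2,0.55,-1.5,0,0,0,0.6],[-1.2,0.55,-1.5,0,0,0,0.6]]]'
cat >> h.py <<'E'
def boxhull(s,c,yaw,dims,z0=None):
    x,y,z=np.array(dims)/2; c=np.array(c); Rz=Ro.from_euler('z',yaw).as_matrix()
    P=[pix(s,c+Rz@np.array([i*x,j*y,k*z])) for i in(-1,1) for j in(-1,1) for k in(-1,1)]
    return cv2.convexHull((np.array(P,np.float32)))
def rend(h,sh=(400,640)):
    m=np.zeros(sh,np.uint8); cv2.fillConvexPoly(m,np.round(h*16).astype(np.int32),1,shift=4); return m.astype(bool)
E
python3 - <<'E'
from h import *
np.set_printoptions(precision=2,suppress=True)
o=env.get_obs();print(o['tcp_pos'],o['joint_pos'],np.abs(o['dq']).max(),o['clock'])
s=snap('wrist','w3')
for l in ['key_grip','key_tip']:
    for r in env.place_of('wrist',l): print(l,round(r['score'],2),toW(s,r['point']),pix(s,toW(s,r['point'])))
for r in env.regions_of('wrist','key_grip'):
    ys,xs=np.where(r['mask']); print(r['score'],len(xs),xs.mean(),ys.mean())
f=s['frame']; u=pix(s,[620,242,57]).astype(int); print(u)
c=f[u[1]-60:u[1]+60,u[0]-60:u[0]+60]; cv2.imwrite('pics/w3c.png',cv2.resize(c,None,fx=4,fy=4,interpolation=3))
E
```

```text
clock: 3.13
tcp_pos: [610.0, 242.4, 190.1]
orientation: [-1.569, -0.001, 2.215]
wrist_force: [-0.1, 0.7, 0.9]
grip_width: 0.602
[610.03 242.41 190.08] [ 0.32  0.55  1.2   0.    1.39 -1.89] 0.03378427643458869 3.1333
key_grip 0.75 [388.61 325.13  46.88] [540.57  52.  ]
key_grip 0.67 [625.1  241.7   59.29] [308.66 204.6 ]
key_grip 0.65 [702.93 218.26  47.01] [247.24 245.03]
key_tip 0.73 [621.01 248.24   8.64] [316.77 192.15]
key_tip 0.68 [387.56 326.57  -0.2 ] [512.89  59.06]
key_tip 0.54 [699.79 214.12   0.33] [253.92 225.13]
0.96 472 310.2055084745763 199.19703389830508
0.88 387 246.74160206718346 238.78552971576227
0.77 958 535.821503131524 55.446764091858036
[312 200]
```

View pics/w3.png

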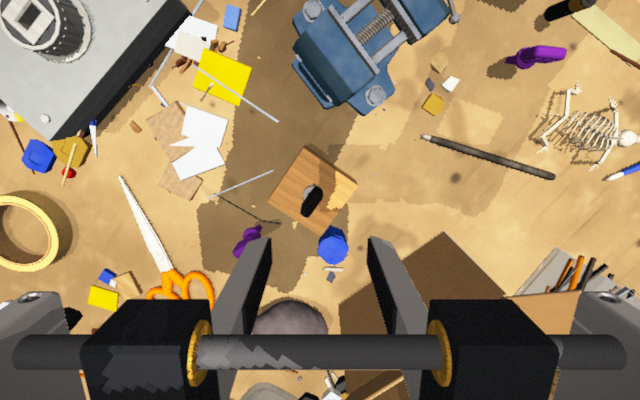

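View pics/w3c.png

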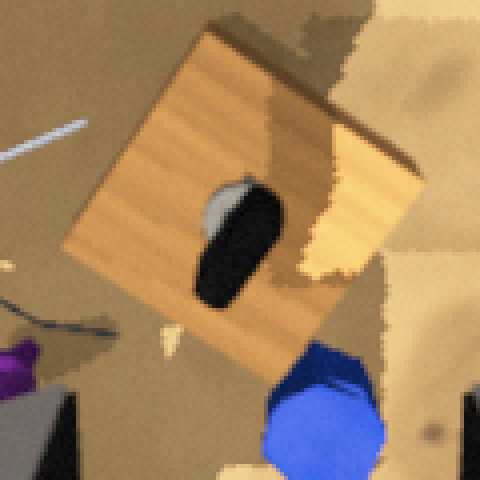

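```bash
cat > fitkey.py <<'E'
from h import *
from scipy.optimize import differential_evolution
np.set_printoptions(precision=3,suppress=True)
def dark(s,u,r):
    f=s['frame'].max(2).astype(int); m=f<45; w=np.zeros_like(m); w[u[1]-r:u[1]+r,u[0]-r:u[0]+r]=1; m&=w
    n,l,st,ce=cv2.connectedComponentsWithStats(m.astype(np.uint8)); k=1+np.argmin([np.hypot(*(ce[i]-u))-0.2*st[i,4] for i in range(1,n)]) ; return l==k
def fit(views,x0,zfix=None):
    def cost(p):
        t=0
        for s,m in views:
            r=rend(boxhull(s,p[:3],p[3],(28,10,26))); t+=1-(r&m).sum()/max(1,(r|m).sum())
        return t/len(views)
    b=[(x0[0]-12,x0[0]+12),(x0[1]-12,x0[1]+12),(x0[2]-12,x0[2]+12) if zfix is None else (zfix-.1,zfix+.1),(x0[3]-.6,x0[3]+.6)]
    r=differential_evolution(cost,b,seed=1,popsize=12,maxiter=40,tol=1e-4); return r.x,r.fun
E
python3 - <<'E'
from fitkey import *
sw=env.snapshot('wrist'); a=env.snapshot('scene'); b=env.snapshot('side')
X=[621,242,57]; V=[]
for s,n in((sw,'w'),(a,'a'),(b,'b')):
    m=dark(s,pix(s,X).astype(int),18); ys,xs=np.where(m); print(n,len(xs),xs.mean(),ys.mean()); V.append((s,m))
x0=X+[0.63]
for k in ([0],[1],[2],[0,1,2]): print(k,*fit([V[i] for i in k],x0,57 if len(k)==1 else None))
for k in ([0,1],[0,2],[1,2]): print(k,*fit([V[i] for i in k],x0))
print(env.get_obs()['tcp_pos'],env.get_obs()['orientation'])
E
```

```text
w 344 311.44767441860466 200.5377906976744
a 50 262.4 163.24
b 145 243.10344827586206 260.2689655172414
[0] [620.328 241.649  56.972   0.203] 0.2450331125827815
[1] [625.389 246.333  57.098   0.509] 0.2647058823529411
[2] [622.746 236.066  56.949   0.566] 0.3378995433789954
[0, 1, 2] [621.56  241.821  56.707   0.251] 0.3427794531379291
[0, 1] [623.107 242.933  51.932   0.244] 0.3141258818342152
[0, 2] [622.533 241.476  56.137   0.069] 0.31409295352323835
[1, 2] [619.311 241.303  60.966   0.517] 0.31575905471358845
[610.578 242.178 190.753] [-1.57  -0.     2.215]
```

```bash
python3 - <<'E'
from fitkey import *
s=env.snapshot('wrist')
P=[atz(s,(252+x/4,140+y/4),30) for x,y in((210,22),(425,178),(275,385),(62,247))]
print(np.array(P),np.mean(P,0))
for i in range(4): d=P[(i+1)%4]-P[i]; print(np.hypot(*d[:2]),np.degrees(np.arctan2(d[1],d[0])))
m=dark(s,np.array([311,200]),18)
u=np.array([312,200]); f=s['frame'].copy(); c=cv2.resize(f[150:250,262:362],None,fx=7,fy=7,interpolation=0)
for yaw,col in((.2,(0,0,255)),(.55,(0,255,0)),(.7,(255,0,0))):
    h=boxhull(s,[621,241.8,57],yaw,(28,10,26)); h=(h-[262,150]+.5)*7
    cv2.polylines(c,[h.astype(np.int32)],True,col,1)
ct,_=cv2.findContours(m.astype(np.uint8),0,1); 
cv2.polylines(c,[((k-[262,150])*7+3).astype(np.int32) for k in ct],True,(255,255,0),1)
cv2.imwrite('pics/ov.png',c); print(s['frame'][185:215,300:325].max(2)[::4,::3])
E
```

```text
[[585.572 205.493  30.   ]
 [584.493 274.86   30.   ]
 [655.021 278.524  30.   ]
 [657.509 209.11   30.   ]] [620.649 241.997  30.   ]
69.37553227227585 90.89094793947137
70.62374034051552 2.9735652237551307
69.45813544066458 -87.9479014450424
72.02796150426406 -177.1214497303119
[[212 200 205 153 118  73 118 162 156]
 [209 213 164 171  88  14  11   3 166]
 [205 172 166  60  19  17  17  12 163]
 [199 170 104  21  21  22  22  17 160]
 [214 165  18  19  17  19  13 158 164]
 [207  25  20  21  15  10 178 164 164]
 [192  19  19  18  15 178 196 155 159]
 [189  21  19  17 175 215 214 209 200]]
```

View pics/ov.png

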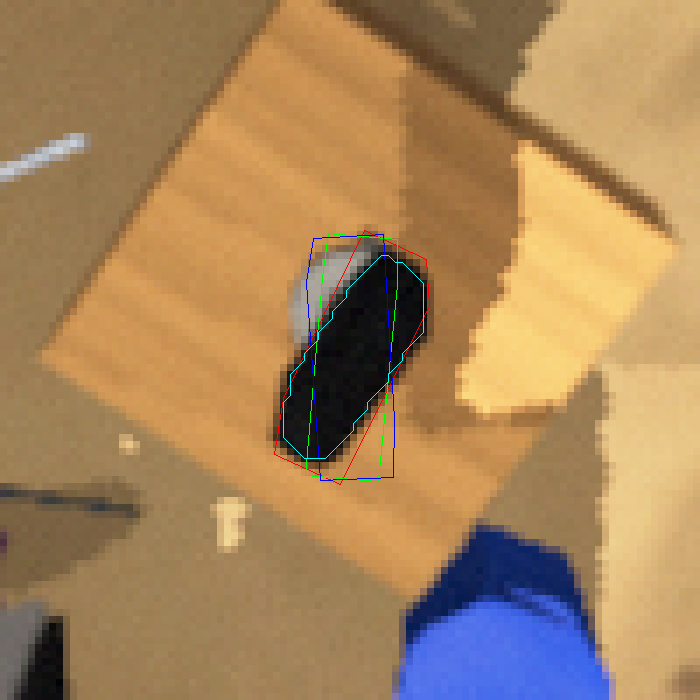

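```bash
python3 - <<'E'
from fitkey import *
sw=env.snapshot('wrist'); a=env.snapshot('scene'); b=env.snapshot('side')
X=[621,242,57]; V=[]
for s,n in((sw,'w'),(a,'a'),(b,'b')):
    m=s['frame'].max(2)<60
    u=pix(s,X).astype(int); w=np.zeros_like(m); w[u[1]-18:u[1]+18,u[0]-18:u[0]+18]=1; m&=w
    n_,l,st,ce=cv2.connectedComponentsWithStats(m.astype(np.uint8)); k=1+np.argmax(st[1:,4]); m=l==k; print(n,st[k]); V.append((s,m))
x0=X+[0.0]
for k in ([0],[2],[0,2],[0,1,2]): print(k,*fit([V[i] for i in k],x0,57 if len(k)==1 else None))
c=cv2.resize(b['frame'][235:300,210:280],None,fx=8,fy=8,interpolation=0)
for yaw,col in((.04,(0,0,255)),(.5,(0,255,0)),(-.3,(255,0,0))):
    h=boxhull(b,[621,241.8,57],yaw,(28,10,26)); h=(h-[210,235]+.5)*8
    cv2.polylines(c,[h.astype(np.int32)],True,col,1)
cv2.imwrite('pics/ov2.png',c)
E
```

```text
w [302 186  21  30 364]
a [260 147  20   7  57]
b [237 254  13  14 153]
[0] [621.291 242.092  57.029   0.159] 0.21935483870967742
[2] [624.289 237.13   57.035  -0.449] 0.20418848167539272
[0, 2] [621.727 242.161  56.505   0.069] 0.2840531561461794
[0, 1, 2] [621.727 242.161  56.505   0.069] 0.522702104097453
```

View pics/ov2.png

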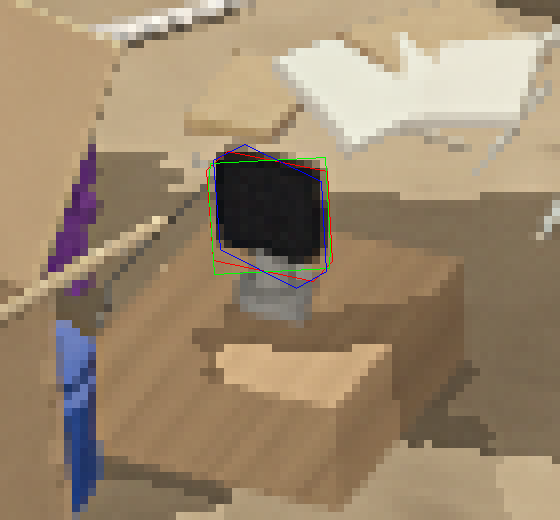

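```bash
python3 - <<'E'
from h import *
np.set_printoptions(precision=1,suppress=True)
a=env.snapshot('scene');w=env.snapshot('wrist')
for z in (80,100,120,140): print(z,'top corner',atz(a,(209,132),z),'flap R end',atz(a,(253,107),z),'wrist flap corner',atz(w,(445,235),z),atz(w,(342,300),z))
E
```

```text
80 top corner [650.2 476.3  80. ] flap R end [869.4 467.5  80. ] wrist flap corner [567.9 357.9  80. ] [680.7 323.5  80. ]
100 top corner [624.8 448.9 100. ] flap R end [837.3 440.3 100. ] wrist flap corner [566.4 346.5 100. ] [671.3 314.4 100. ]
120 top corner [599.4 421.5 120. ] flap R end [805.2 413.2 120. ] wrist flap corner [564.8 335.1 120. ] [661.9 305.4 120. ]
140 top corner [574.  394.1 140. ] flap R end [773.1 386.1 140. ] wrist flap corner [563.2 323.6 140. ] [652.6 296.3 140. ]
```

```bash
python3 - <<'E'
from h import *
np.set_printoptions(precision=1,suppress=True)
a=env.snapshot('scene');w=env.snapshot('wrist')
def tri(s1,u1,s2,u2):
    o1,d1=ray(s1,u1);o2,d2=ray(s2,u2); A=np.c_[d1,-d2]; t=np.linalg.lstsq(A,o2-o1,rcond=None)[0]; p,q=o1+t[0]*d1,o2+t[1]*d2; return p,q
print(tri(a,(210,123),w,(445,235)));print(tri(a,(253,107.5),w,(342,300)))
E
```

```text
(array([532.8, 339.7, 203. ]), array([560. , 299.5, 182.1]))
(array([607.8, 246.6, 241.5]), array([604.9, 250.2, 241.8]))
```

```bash
python3 - <<'E'
from h import *
a=cv2.imread('pics/w3.png');b=cv2.imread('pics/side0.png')
cv2.imwrite('pics/bx.png',np.hstack([cv2.resize(a[210:400,330:520],(400,400),interpolation=3),cv2.resize(b[190:380,70:260],(400,400),interpolation=3)]))
E
```

```text
(no output)
```

View pics/bx.png

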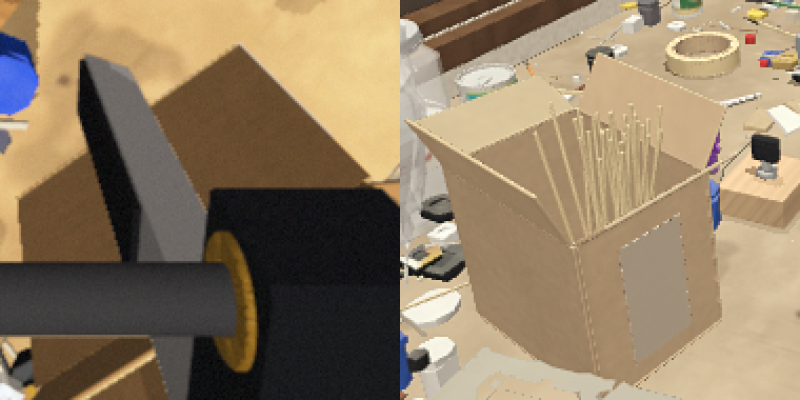

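```bash
python3 - <<'E'
from h import *
np.set_printoptions(precision=1,suppress=True)
a=env.snapshot('scene');b=env.snapshot('side')
def tri(s1,u1,s2,u2):
    o1,d1=ray(s1,u1);o2,d2=ray(s2,u2); A=np.c_[d1,-d2]; t=np.linalg.lstsq(A,o2-o1,rcond=None)[0]; return o1+t[0]*d1,o2+t[1]*d2
print(tri(a,(210,123),b,(223,239)));print(tri(a,(253,107.5),b,(163.6,216)))
E
```

```text
(array([564.7, 373.6, 179.3]), array([569.1, 373.3, 184.6]))
(array([713.1, 335.6, 175.7]), array([715.8, 335.6, 180. ]))
```

```bash
python3 - <<'E'
from h import *
print(units([621.3,242,130],1.64))
E
```

```text
[-0.247  2.399 -0.339 -0.02   5.487  0.   ]
```

```bash
python3 -m jog '[[[-0.25,0.5,-0.34,0,5.5,0,0.45],[-0.25,1,-0.34,0,5.5,0,0.45],[-0.25,2.4,-0.34,0,5.5,0,0.45],[-0.25,2.4,-0.34,0,5.5,0,0.45],[-0.25,2.4,-0.34,0,5.5,0,0.45],[-0.25,2.4,-0.34,0,5.5,0,0.45],[-0.25,2.4,-0.34,0,5.5,0,0.45]]]'
python3 - <<'E'
from fitkey import *
o=env.get_obs();print(o['tcp_pos'],o['orientation'],o['wrist_force'],o['clock'])
s=snap('wrist','w4')
X=[621,242,57]; u=pix(s,X).astype(int); print(u)
m=s['frame'].max(2)<60; w=np.zeros_like(m); w[u[1]-40:u[1]+40,u[0]-32:u[0]+32]=1; m&=w
n_,l,st,ce=cv2.connectedComponentsWithStats(m.astype(np.uint8)); k=1+np.argmin([np.hypot(*(ce[i]-u))-0.05*st[i,4] for i in range(1,n_)]); m=l==k; print(st[k])
for z in (None,57): print(*fit([(s,m)],X+[0.05],z))
p,_=fit([(s,m)],X+[0.05],57)
h=boxhull(s,p[:3],p[3],(28,10,26)); c=cv2.resize(s['frame'][u[1]-60:u[1]+60,u[0]-60:u[0]+60],None,fx=5,fy=5,interpolation=0)
cv2.polylines(c,[((h-[u[0]-60,u[1]-60]+.5)*5).astype(np.int32)],True,(0,0,255),1); cv2.imwrite('pics/w4c.png',c)
E
```

```text
clock: 4.57
tcp_pos: [621.5, 242.0, 130.1]
orientation: [-1.569, 0.0, 1.641]
wrist_force: [1.0, 0.3, 0.1]
grip_width: 0.454
[621.485 242.003 130.137] [-1.569  0.     1.641] [0.987 0.27  0.063] 4.5667
[318 211]
[312 192  14  41 514]
[624.782 242.158  46.735   0.064] 0.0805008944543828
[620.516 241.814  56.997   0.065] 0.15321252059308077
```

View pics/w4c.png

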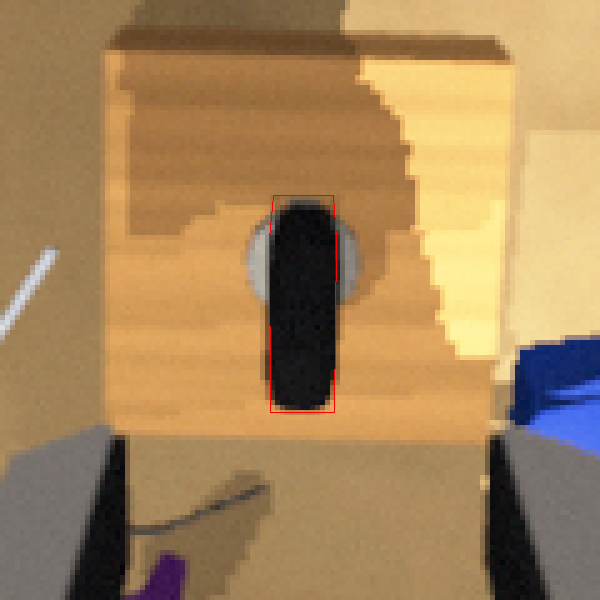

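```bash
python3 -m jog '[[[0,1.5,0,0,0,0,0.45],[0,2.8,0,0,0,0,0.45],[0,3.55,0,0,0,0,0.45],[0,3.55,0,0,0,0,0.45],[0,3.55,0,0,0,0,0.45],[0,3.55,0,0,0,0,0],[0,3.55,0,0,0,0,0],[0,3.55,0,0,0,0,0],[0,3.55,0,0,0,0,0],[0,3.55,0,0,0,0,0]]]' 25
```

```text
clock: 5.45
tcp_pos: [621.7, 242.0, 42.3]
orientation: [-1.57, 0.0, 1.642]
wrist_force: [-0.2, -0.3, -0.3]
grip_width: 0.133
```

```bash
python3 -m jog '[[[0,0,0,0,0,0,0],[0,0,0,0,0,0,0],[0,0,0,0,0,0,0],[0,-0.4,0,0,0,0,0],[0,-0.8,0,0,0,0,0],[0,-1.6,0,0,0,0,0],[0,-3,0,0,0,0,0],[0,-4.4,0,0,0,0,0],[0,-5,0,0,0,0,0],[0,-5,0,0,0,0,0]]]'
python3 - <<'E'
from h import *
np.set_printoptions(precision=2,suppress=True)
o=env.get_obs();print(o['tcp_pos'],o['orientation'],o['grip_width'],o['wrist_force'])
s=snap('wrist','w5'); snap('side','side5'); a=snap('scene','scene5')
for n,s in(('wrist',s),):
  for l in ['key_grip','key_tip','lock_slot','lamp_window']:
    for r in env.place_of(n,l): print(l,round(r['score'],2),toW(s,r['point']),pix(s,toW(s,r['point'])))
b=cv2.imread('pics/side5.png');print(pix(env.snapshot('side'),[621,242,150]))
E
```

```text
clock: 6.28
tcp_pos: [623.2, 242.6, 173.4]
orientation: [-1.578, -0.002, 1.642]
wrist_force: [0.4, -0.5, -0.0]
grip_width: 0.103
[623.23 242.59 173.4 ] [-1.58 -0.    1.64] 0.10314822950935978 [ 0.43 -0.5  -0.04]
key_grip 0.67 [704.14 217.54  46.11] [288.18 267.37]
key_grip 0.61 [623.64 238.7  191.78] [310.58 265.41]
key_tip 0.58 [622.37 245.43 141.61] [322.23 229.36]
[240.51 219.49]
```

View pics/w5.png

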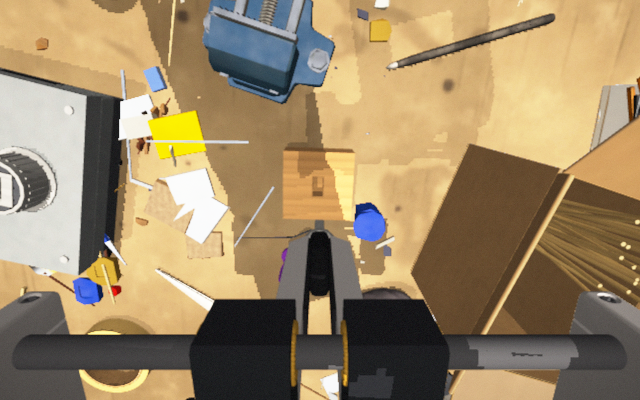

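View pics/side5.png

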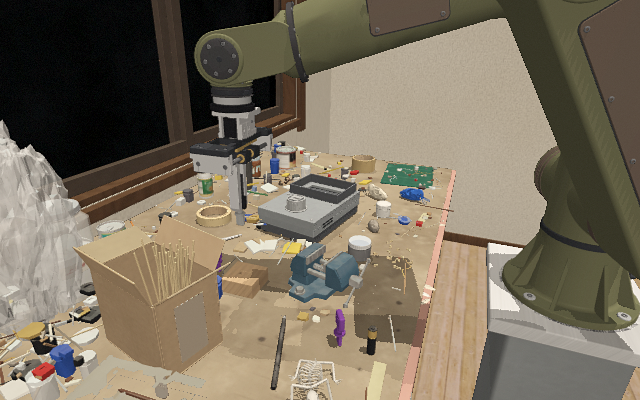

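```bash
python3 - <<'E'
from h import *
print(units([615,50,175],1.409),units([615,-80,175],1.409))
E
```

```text
[-7.641 -0.344  0.803 -0.018  2.224 -0.008] [-1.2828e+01 -3.4000e-01  1.1720e+00 -1.8000e-02  2.2240e+00 -8.0000e-03]
```

```bash
python3 -m jog '[[[-1.5,-0.3,0.8,0,1.1,0,0],[-3,-0.3,0.8,0,2.2,0,0],[-4.5,-0.3,0.8,0,2.2,0,0],[-6,-0.3,0.8,0,2.2,0,0],[-7.2,-0.3,0.8,0,2.2,0,0],[-7.6,-0.3,0.8,0,2.2,0,0],[-7.6,-0.3,0.8,0,2.2,0,0],[-7.6,-0.3,0.8,0,2.2,0,0],[-7.6,-0.3,0.8,0,2.2,0,0]]]'
cat > look.py <<'E'
from h import *
import pickle,sys
np.set_printoptions(precision=2,suppress=True)
def look(f,labels=('lock_slot','lamp_window','key_grip','key_tip')):
    o=env.get_obs();print(o['tcp_pos'],o['orientation'],o['grip_width'],o['wrist_force'],o['clock'],np.abs(o['dq']).max())
    s=snap('wrist',f); pickle.dump((s,o),open(f'pics/{f}.pkl','wb'))
    for l in labels:
        for r in env.place_of('wrist',l): print(l,round(r['score'],2),toW(s,r['point']),pix(s,toW(s,r['point'])))
    return s
E
python3 -c "
from look import *
look('w6')"
```

```text
clock: 7.43
tcp_pos: [614.9, 52.5, 173.7]
orientation: [-1.569, 0.001, 1.413]
wrist_force: [-1.5, 0.4, -0.2]
grip_width: 0.105
[614.88  52.46 173.67] [-1.57  0.    1.41] 0.10511218983602319 [-1.55  0.36 -0.19] 7.4333 0.008118238683569534
lock_slot 0.75 [622.02 -18.4   93.23] [235.99 230.03]
lamp_window 0.85 [ 598.23 -151.14   65.73] [ 95.8  216.48]
key_grip 0.86 [706.97 220.34  44.93] [495.85 255.48]
key_grip 0.66 [614.58  51.13 188.25] [315.14 261.76]
key_tip 0.95 [703.62 215.06  -0.06] [471.   236.35]
```

View pics/w6.png

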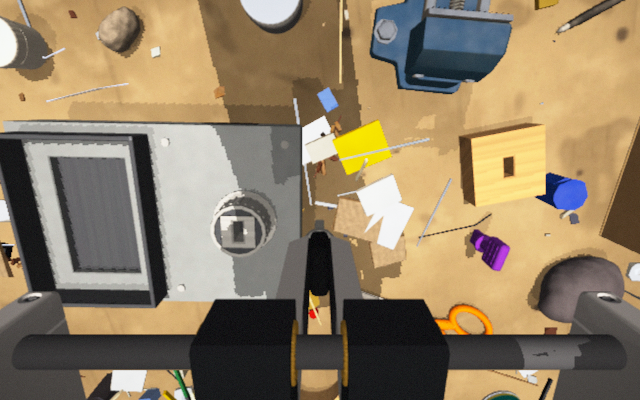

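```bash
python3 -c "
from h import *
print(units([625,-80,175],1.409))"
```

```text
[-5.148 -0.044 -1.229 -0.018  0.035 -0.01 ]
```

```bash
python3 -m jog '[[[-1.5,0,-1,0,0,0,0],[-3,0,-1.2,0,0,0,0],[-4.5,0,-1.2,0,0,0,0],[-5.1,0,-1.2,0,0,0,0],[-5.1,0,-1.2,0,0,0,0],[-5.1,0,-1.2,0,0,0,0],[-5.1,0,-1.2,0,0,0,0]]]'
python3 -c "
from look import *
look('w7',('lock_slot','lamp_window','key_grip','key_tip','skull_centre'))
for f in('w6','w7'):
    b=cv2.imread(f'pics/{f}.png'); s=pickle.load(open(f'pics/{f}.pkl','rb'))[0]; u=pix(s,[621.5,-17.5,96]).astype(int); print(u)
    cv2.imwrite(f'pics/{f}c.png',cv2.resize(b[u[1]-40:u[1]+40,u[0]-40:u[0]+40],None,fx=7,fy=7,interpolation=3))
"
```

```text
clock: 8.27
tcp_pos: [624.6, -77.4, 174.0]
orientation: [-1.569, 0.001, 1.414]
wrist_force: [-0.3, -0.1, -0.3]
grip_width: 0.109
[624.63 -77.38 173.96] [-1.57  0.    1.41] 0.10911754524635454 [-0.27 -0.11 -0.33] 8.2667 0.012400177735871662
lock_slot 0.71 [618.88 -16.25  93.  ] [391.58 191.1 ]
lamp_window 0.78 [ 598.76 -149.77   66.33] [233.25 184.74]
key_grip 0.76 [706.73 219.35  46.74] [628.58 228.41]
key_grip 0.63 [627.03 -80.14 189.4 ] [313.31 267.26]
key_tip 0.9 [704.32 218.79   1.16] [591.62 211.87]
key_tip 0.57 [624.51 -74.11 142.03] [322.67 229.91]
skull_centre 0.6 [ 482.41 -328.69   15.13] [37.79 84.63]
[236 230]
[391 195]
```

View pics/w7.png

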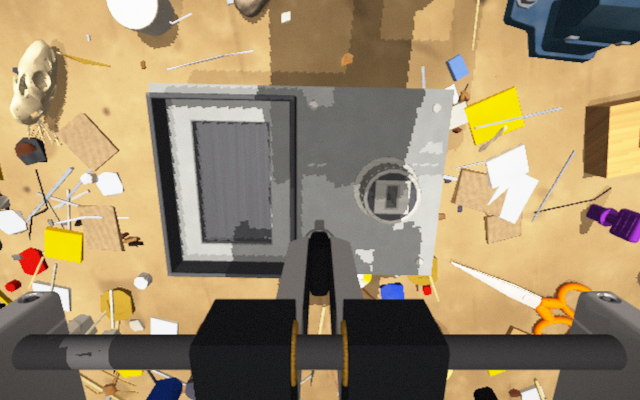

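View pics/w6c.png

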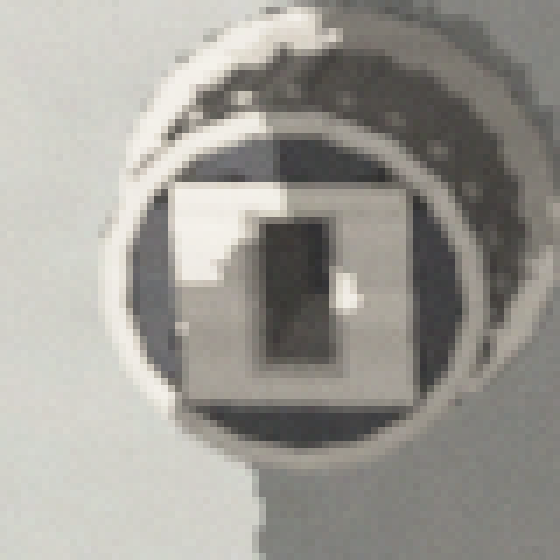

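View pics/w7c.png

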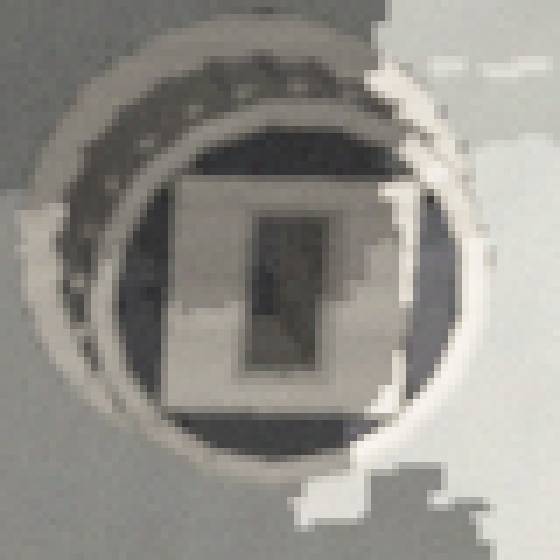

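```bash
cat >> h.py <<'E'
def tri(s1,u1,s2,u2):
    o1,d1=ray(s1,u1);o2,d2=ray(s2,u2); A=np.c_[d1,-d2]; t=np.linalg.lstsq(A,o2-o1,rcond=None)[0]; p,q=o1+t[0]*d1,o2+t[1]*d2
    return (p+q)/2,np.linalg.norm(p-q)
E
python3 - <<'E'
from look import *
S={f:pickle.load(open(f'pics/{f}.pkl','rb'))[0] for f in('w6','w7')}
u={'w6':(237.7,231.2),'w7':(391.4,196.4)}
print('slot',tri(S['w6'],u['w6'],S['w7'],u['w7']))
for f in S: print(f,atz(S[f],u[f],96))
off={'w6':(196,190),'w7':(351,155)}
Q={'w6':[(170,187),(408,183),(413,405),(182,405)],'w7':[(168,178),(415,178),(403,412),(163,410)]}
for f in S:
    P=[atz(S[f],np.array(off[f])+(np.array(c)+.5)/7-.5,96) for c in Q[f]]
    print(f,np.mean(P,0),[round(float(np.degrees(np.arctan2(*(P[(i+1)%4]-P[i])[[1,0]]))),1) for i in range(4)],[round(float(np.hypot(*(P[(i+1)%4]-P[i])[:2])),1) for i in range(4)])
# lamp guard / case edges
g={'w7':[(152,85),(452,90)],'n':[(195,122),(270,122),(273,243),(203,243)]}
print([atz(S['w7'],q,68) for q in g['w7']])
P=[atz(S['w7'],q,68) for q in g['n']]; print(np.array(P),np.mean(P,0))
E
```

```text
slot (array([623.01, -16.99,  93.95]), np.float64(0.0173936581933449))
w6 [622.31 -16.33  96.  ]
w7 [622.37 -17.36  96.  ]
w6 [622.92 -16.67  96.  ] [82.0, -11.0, -99.0, 169.1] [27.9, 28.2, 27.8, 27.7]
w7 [622.8  -17.24  96.  ] [81.0, -7.5, -99.5, 172.5] [28.0, 27.9, 28.0, 27.7]
[array([ 506.85, -195.49,   68.  ]), array([548.95,  45.14,  68.  ])]
[[ 540.76 -168.59   68.  ]
 [ 550.61 -106.53   68.  ]
 [ 658.57 -125.45   68.  ]
 [ 648.38 -189.83   68.  ]] [ 599.58 -147.6    68.  ]
```

```bash
python3 - <<'E'
from look import *
s,o=pickle.load(open('pics/w7.pkl','rb')); R=Ro.from_euler('xyz',o['orientation']).as_matrix()
c=cv2.resize(s['frame'][205:305,270:370],None,fx=7,fy=7,interpolation=3)
def P(v,col): 
    q=pix(s,o['tcp_pos']+R@np.array(v,float)); c_=tuple(int(x) for x in ((q-[270,205]+.5)*7)); cv2.circle(c,c_,3,col,-1); return q
for dz in (-8,8):
    for dx in(-3,3): P((dx,31.4,dz),(0,0,255))     # tip
for dz in (-8,8):
    for dx in(-3,3): P((dx,10.4,dz),(0,255,0))
print(P((0,31.4,0),(255,0,0)))
for a in np.linspace(0,6.28,24): P((10*np.cos(a),9.4,10*np.sin(a)),(255,255,0))
for dz in (-14,14):
    for dx in(-5,5): P((dx,-30.6,dz),(255,0,255)); P((dx,-4.6,dz),(0,255,255))
cv2.imwrite('pics/tip.png',c)
E
```

```text
[317.9 231. ]
```

View pics/tip.png

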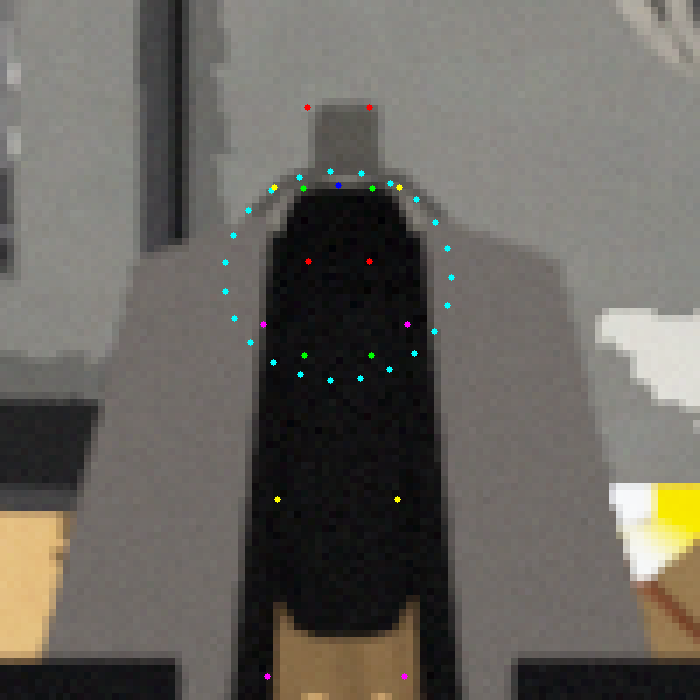

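```bash
python3 -c "
from h import *
print(units([622.5,-17.6,140],1.407))"
```

```text
[ 2.371  1.355  0.457 -0.018  0.064 -0.01 ]
```

```bash
python3 -m jog '[[[1.2,0,0.3,0,0,0,0],[2.37,0,0.46,0,0.06,0,0],[2.37,0.6,0.46,0,0.06,0,0],[2.37,1.35,0.46,0,0.06,0,0],[2.37,1.35,0.46,0,0.06,0,0],[2.37,1.35,0.46,0,0.06,0,0],[2.37,1.35,0.46,0,0.06,0,0]]]'
python3 - <<'E'
from look import *
print(units([622.5,-17.6,104],1.407))
s=look('w8',()); o=env.get_obs()
c=cv2.resize(s['frame'][170:270,268:368],None,fx=6,fy=6,interpolation=3)
cv2.imwrite('pics/w8c.png',c)
a=snap('scene','scene8'); u=pix(a,[622,-17,120]).astype(int); b=snap('side','side8'); v=pix(b,[622,-17,120]).astype(int)
cv2.imwrite('pics/sc8.png',np.hstack([cv2.resize(a['frame'][u[1]-35:u[1]+35,u[0]-35:u[0]+35],None,fx=5,fy=5,interpolation=3),cv2.resize(b['frame'][v[1]-35:v[1]+35,v[0]-35:v[0]+35],None,fx=5,fy=5,interpolation=3)]))
E
```

```text
clock: 9.15
tcp_pos: [622.8, -17.8, 141.1]
orientation: [-1.57, 0.001, 1.407]
wrist_force: [-0.4, -0.4, -0.5]
grip_width: 0.102
[ 0.01  1.49  0.01 -0.01  0.   -0.01]
[622.77 -17.76 141.13] [-1.57  0.    1.41] 0.10197770635181627 [-0.4  -0.35 -0.45] 9.15 0.008027013346572857
```

View pics/w8c.png

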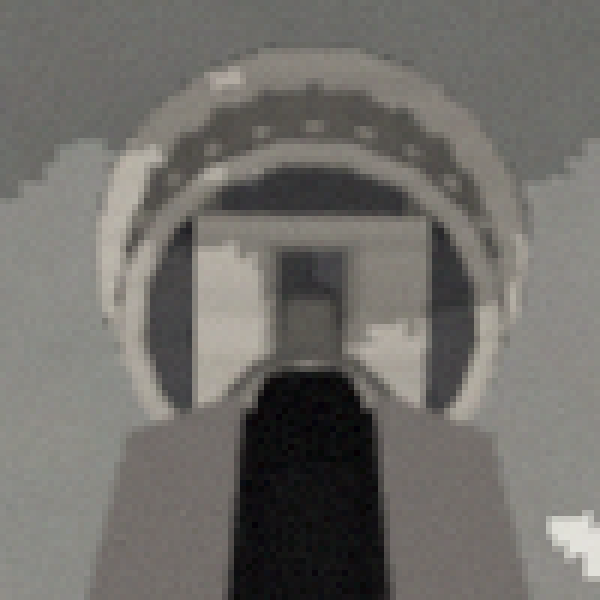

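View pics/sc8.png

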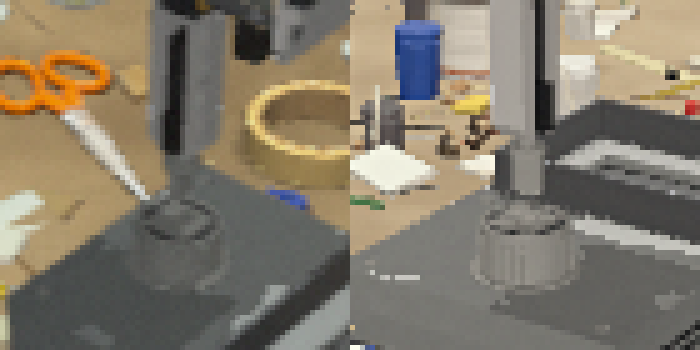

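```bash
python3 -m jog '[[[0,0.3,0,0,0,0,0],[0,0.5,0,0,0,0,0],[0,0.7,0,0,0,0,0],[0,0.85,0,0,0,0,0],[0,1,0,0,0,0,0],[0,1,0,0,0,0,0]]]' 40
python3 -c "
from look import *
look('w9',())"
```

```text
clock: 9.8
tcp_pos: [622.7, -17.9, 115.3]
orientation: [-1.57, 0.001, 1.407]
wrist_force: [1.7, 0.2, -1.0]
grip_width: 0.102
[622.65 -17.9  115.25] [-1.57  0.    1.41] 0.10214048737814937 [ 1.71  0.17 -0.99] 9.8 0.013628722981015815
```

```bash
python3 -m jog '[[[0,0.15,0,0,0,0,0],[0,0.3,0,0,0,0,0],[0,0.38,0,0,0,0,0],[0,0.43,0,0,0,0,0],[0,0.46,0,0,0,0,0],[0,0.46,0,0,0,0,0]]]'
python3 -c "
from look import *
look('w10',())"
```

```text
clock: 10.35
tcp_pos: [622.9, -17.9, 106.0]
orientation: [-1.571, 0.001, 1.407]
wrist_force: [-6.9, 0.3, 15.1]
grip_width: 0.101
[622.94 -17.93 105.99] [-1.57  0.    1.41] 0.10069978507858077 [-6.9   0.33 15.15] 10.35 0.0017544975382105018
```

```bash
python3 -m jog '[[[0,0,0.02,0,0.5,0,0],[0,0,0.02,0,1.5,0,0],[0,0,0.02,0,2.5,0,0],[0,0,0.02,0,3.5,0,0],[0,0,0.02,0,4.5,0,0],[0,0,0.02,0,5.5,0,0],[0,0,0.02,0,6.5,0,0],[0,0,0.02,0,7,0,0],[0,0,0.02,0,7,0,0]]]'
python3 -c "
from look import *
look('w11',()); print(env.get_obs()['torque'])"
```

```text
clock: 11.15
tcp_pos: [622.8, -17.8, 106.4]
orientation: [-1.572, -0.001, 0.672]
wrist_force: [1.2, 0.6, 1.9]
grip_width: 0.103
[622.82 -17.76 106.39] [-1.57 -0.    0.67] 0.10252335825978459 [1.17 0.61 1.9 ] 11.15 0.11462050989434892
[ 0.14 -0.45  0.05]
```

View pics/w11.png

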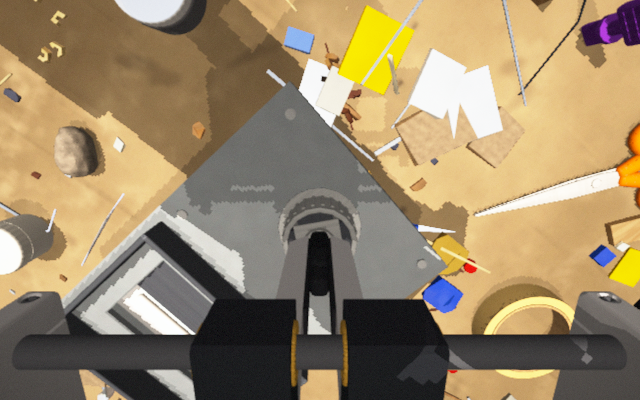

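The lock plate turns with the key, and at about (165,315) the bright lamp window is coming free. Continuing to the stop.

```bash
python3 -m jog '[[[0,0,0,0,1,0,0],[0,0,0,0,2,0,0],[0,0,0,0,3,0,0],[0,0,0,0,4,0,0],[0,0,0,0,5,0,0],[0,0,0,0,5.6,0,0],[0,0,0,0,6,0,0],[0,0,0,0,6,0,0],[0,0,0,0,6,0,0]]]'
python3 -c "
from look import *
look('w12',()); print(env.get_obs()['torque'])
a=snap('scene','scene12'); u=pix(a,[610,-80,90]).astype(int); cv2.imwrite('pics/sc12.png',cv2.resize(a['frame'][u[1]-55:u[1]+55,u[0]-70:u[0]+70],None,fx=5,fy=5,interpolation=3))"
```

```text
clock: 11.95
tcp_pos: [622.8, -17.7, 106.3]
orientation: [-1.572, -0.001, 0.05]
wrist_force: [0.4, 1.2, 0.8]
grip_width: 0.099
[622.8  -17.73 106.35] [-1.57 -0.    0.05] 0.09889288419007458 [0.4  1.22 0.82] 11.95 0.0011609919906355672
[ 0.06 -0.08  0.05]
```

View pics/sc12.png

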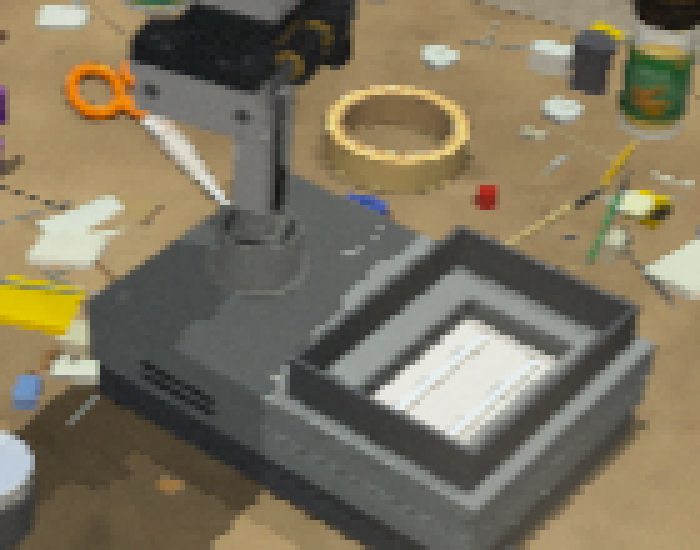

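View pics/w12.png

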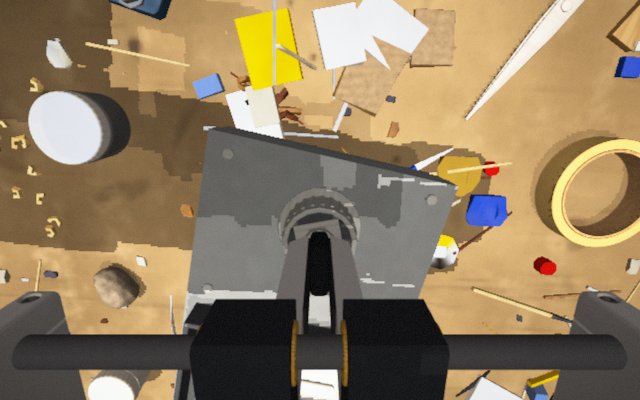

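```bash
python3 -m jog '[[[0,0,0,0,0.5,0,0],[0,0,0,0,1,0,0],[0,0,0,0,1.3,0,0],[0,0,0,0,1.3,0,0]]]'
python3 -c "
from look import *
o=env.get_obs(); print(o['torque'],o['wrist_force'],o['orientation'])"
```

```text
clock: 12.38
tcp_pos: [622.8, -17.7, 106.3]
orientation: [-1.572, -0.001, -0.087]
wrist_force: [0.6, 0.0, 1.8]
grip_width: 0.104
[0.   0.02 0.15] [0.59 0.01 1.82] [-1.57 -0.   -0.09]
```

```bash
python3 -m jog '[[[0,0,0,0,-0.3,0,0.1],[0,0,0,0,-0.3,0,0.4],[0,0,0,0,-0.3,0,0.4],[0,0,0,0,-0.3,0,0.4],[0,0,0,0,-0.3,0,0.4],[0,-1,0,0,-0.3,0,0.4],[0,-2.5,0,0,-0.3,0,0.4],[0,-4,0,0,-0.3,0,0.4],[0,-4,0,0,-0.3,0,0.5],[0,-4,0,0,-0.3,0,0.5]]]'
python3 -c "
from look import *
s=look('w13',('key_tip','key_grip','lock_slot'))
a=snap('scene','scene13'); u=pix(a,[610,-60,100]).astype(int); cv2.imwrite('pics/sc13.png',cv2.resize(a['frame'][u[1]-55:u[1]+55,u[0]-70:u[0]+70],None,fx=5,fy=5,interpolation=3))"
```

```text
clock: 13.22
tcp_pos: [623.3, -17.7, 208.4]
orientation: [-1.572, -0.005, -0.055]
wrist_force: [-0.1, -0.9, -0.8]
grip_width: 0.485
[623.34 -17.72 208.45] [-1.57 -0.01 -0.06] 0.48458113316603174 [-0.1  -0.94 -0.82] 13.2167 0.058073005629962045
key_tip 0.84 [623.76 -13.82  72.93] [318.28 188.87]
key_grip 0.68 [624.19 -18.61 123.28] [319.23 209.25]
lock_slot 0.7 [623.05 -17.96  92.95] [317.8  198.59]
```

View pics/w13.png

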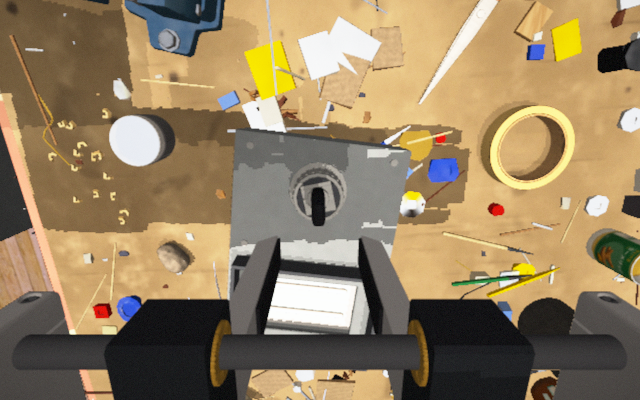

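View pics/sc13.png

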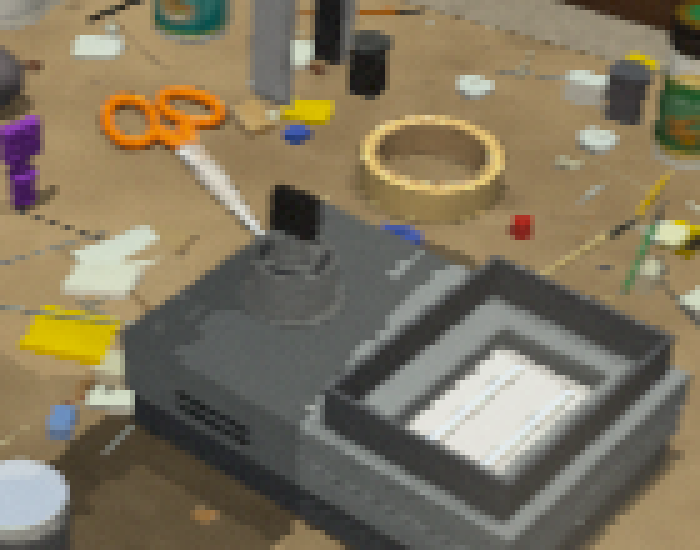

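```bash
python3 -c "
from h import *
print(units([484,-328,200],1.41))"
```

```text
[-4.8370e+00  2.1200e-01 -1.2701e+01  0.0000e+00 -1.3990e+01 -1.3000e-02]
```

```bash
python3 -m jog '[[[-0.3,0.2,-0.8,0,-1.1,0,0.6],[-0.8,0.2,-2,0,-2.3,0,0.6],[-1.2,0.2,-3.2,0,-3.5,0,0.6],[-1.7,0.2,-4.4,0,-4.6,0,0.6],[-2.2,0.2,-5.7,0,-5.8,0,0.6],[-2.7,0.2,-7,0,-7,0,0.6],[-3.2,0.2,-8.3,0,-8.2,0,0.6],[-3.7,0.2,-9.6,0,-9.3,0,0.6],[-4.2,0.2,-10.9,0,-10.5,0,0.6],[-4.6,0.2,-12,0,-11.7,0,0.6],[-4.84,0.2,-12.7,0,-12.8,0,0.6],[-4.84,0.2,-12.7,0,-14,0,0.6]]]' 10
python3 -c "
from h import *
print(units([484,-328,160],1.41))"
```

```text
clock: 14.47
tcp_pos: [482.1, -330.9, 199.3]
orientation: [-1.568, 0.001, 1.413]
wrist_force: [0.0, -0.0, -0.1]
grip_width: 0.601
[ 0.128  1.57  -0.062 -0.023  0.026 -0.006]
```

```bash
python3 -m jog '[[[0.1,1.5,0,0,0,0,0.6],[0.1,1.5,0,0,0,0,0.6],[0.1,1.5,0,0,0,0,0.6]]]'
python3 -c "
from look import *
s=look('w14',('skull_centre',))
for r in env.regions_of('wrist','skull_centre'):
    m=r['mask']; ys,xs=np.where(m); print(r['score'],len(xs),xs.mean(),ys.mean())
    np.save('pics/m14_%d.npy'%int(xs.mean()),m)
for n in('scene','side'):
    a=snap(n,n+'14')
    for r in env.place_of(n,'skull_centre'): print(n,r['score'],toW(a,r['point']))
"
```

```text
clock: 14.72
tcp_pos: [481.6, -327.8, 160.2]
orientation: [-1.564, -0.002, 1.412]
wrist_force: [0.1, 0.3, 1.5]
grip_width: 0.598
[ 481.58 -327.81  160.21] [-1.56 -0.    1.41] 0.5980028033030096 [0.05 0.31 1.55] 14.7167 0.05385756866044445
skull_centre 0.88 [ 481.71 -330.93   15.55] [315.03 191.24]
0.77 1616 317.93935643564356 190.79517326732673
0.6 1997 265.2458688032048 85.09163745618427
scene 0.88 [ 479.59 -326.61   15.05]
scene 0.76 [ 377.78 -363.26   12.85]
side 0.7 [ 484.98 -323.86   16.5 ]
side 0.63 [ 380.73 -360.53   13.96]
```

View pics/w14.png

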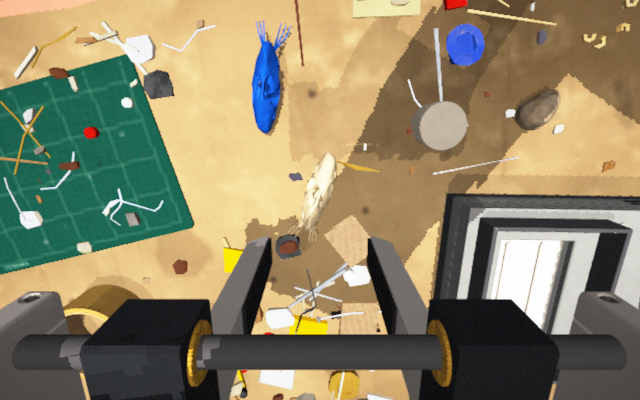

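```bash
python3 - <<'E'
from look import *
s,o=pickle.load(open('pics/w14.pkl','rb'))
m=np.load('pics/m14_317.npy'); ys,xs=np.where(m)
P=np.array([atz(s,(x,y),15)[:2] for x,y in zip(xs,ys)])
c=P.mean(0); w,v=np.linalg.eigh(np.cov(P.T)); a=v[:,1]; a=a*np.sign(a[0])
print(c,np.degrees(np.arctan2(a[1],a[0])))
t=(P-c)@a; q=(P-c)@v[:,0]; print(t.min(),t.max(),q.min(),q.max())
for lo in range(-50,55,8):
    k=(t>=lo)&(t<lo+8)
    if k.any(): print(lo,k.sum(),q[k].min().round(1),q[k].max().round(1),((q[k].min()+q[k].max())/2).round(1))
im=cv2.resize(s['frame'][130:260,250:390],None,fx=5,fy=5,interpolation=3)
ct,_=cv2.findContours(m.astype(np.uint8),0,1); cv2.polylines(im,[((k-[250,130])*5+2).astype(np.int32) for k in ct],True,(0,255,0),1)
for r in(-40,0,40):
    X=np.r_[c+a*r,15]; u=(pix(s,X)-[250,130])*5; cv2.circle(im,tuple(int(z) for z in u),4,(0,0,255),-1)
cv2.imwrite('pics/sk.png',im)
E
```

```text
[ 482.18 -328.13] -26.915245122105567
-40.89510526964572 42.63641283450857 -13.637142899243202 12.661741701984063
-42 74 -6.8 6.9 0.1
-34 139 -8.7 9.5 0.4
-26 169 -10.9 11.2 0.1
-18 194 -12.6 12.5 -0.0
-10 200 -13.3 12.6 -0.3
-2 199 -13.6 12.7 -0.5
6 180 -13.0 12.1 -0.4
14 162 -11.1 11.2 0.1
22 136 -10.5 9.7 -0.4
30 110 -7.3 8.9 0.8
38 53 -6.9 9.2 1.2
```

View pics/sk.png

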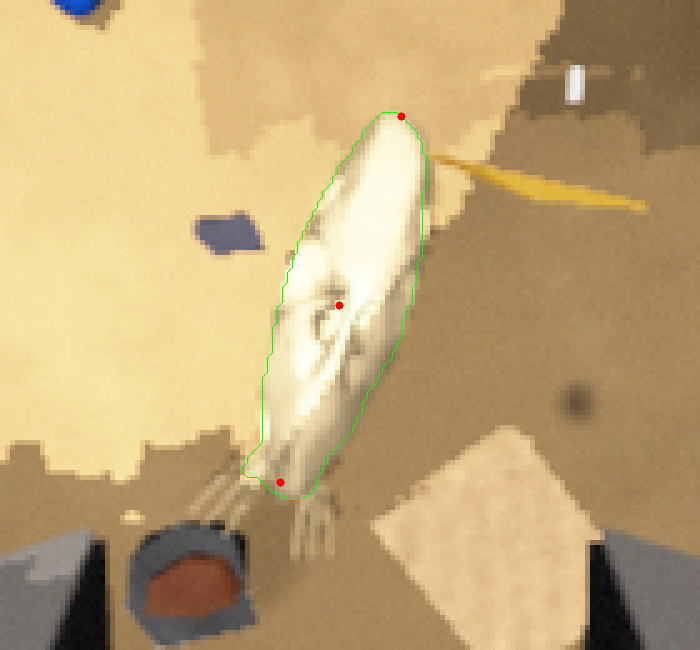

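```bash
python3 -c "
from h import *
o=env.get_obs(); print(o['tcp_pos'],o['orientation'])
print(units([482,-328.5,60],1.10))"
```

```text
[ 482.71921565 -328.45342982  162.65124091] [-1.56948265e+00  1.22985023e-03  1.41280141e+00]
[-1.000e-03  4.106e+00  2.300e-02 -1.100e-02  2.987e+00 -1.400e-02]
```

```bash
python3 -m jog '[[[0,1,0,0,1.1,0,0.6],[0,2.2,0,0,2.2,0,0.6],[0,3.3,0,0,3,0,0.6],[0,4.1,0,0,3,0,0.6],[0,4.1,0,0,3,0,0.6],[0,4.1,0,0,3,0,0.6]]]'
python3 -c "
from look import *
s=look('w15',('skull_centre',))
for r in env.regions_of('wrist','skull_centre'):
    m=r['mask']; ys,xs=np.where(m); print(r['score'],len(xs),xs.mean(),ys.mean())
print(units([482,-328.5,5],1.10))
"
```

```text
clock: 15.57
tcp_pos: [482.6, -328.5, 60.4]
orientation: [-1.569, 0.001, 1.099]
wrist_force: [0.1, -0.3, -0.4]
grip_width: 0.599
[ 482.57 -328.51   60.37] [-1.57  0.    1.1 ] 0.599393519291525 [ 0.09 -0.29 -0.38] 15.5667 0.03552214855865943
skull_centre 0.74 [ 484.   -329.81   12.24] [317.35 225.41]
0.93 4686 197.50064020486556 103.42915066154502
0.58 3163 318.0733480872589 224.0562756876383
[ 0.    2.28  0.06  0.02 -0.01 -0.02]
```

View pics/w15.png

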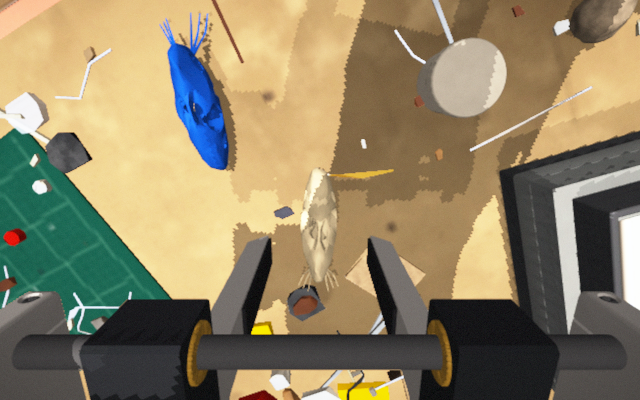

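```bash
python3 -m jog '[[[0,1,0,0,0,0,0.6],[0,1.8,0,0,0,0,0.6],[0,2.25,0,0,0,0,0.6],[0,2.25,0,0,0,0,0.5],[0,2.25,0,0,0,0,0.4],[0,2.25,0,0,0,0,0.3],[0,2.25,0,0,0,0,0.2],[0,2.25,0,0,0,0,0.1],[0,2.25,0,0,0,0,0.1],[0,2.25,0,0,0,0,0.1]]]' 12
python3 -c "
from look import *
s=look('w16',('skull_centre',))"
```

```text
clock: 16.55
tcp_pos: [483.8, -329.6, 6.8]
orientation: [-1.574, 0.002, 1.099]
wrist_force: [-1.9, 1.7, 7.2]
grip_width: 0.254
[ 483.76 -329.59    6.77] [-1.57  0.    1.1 ] 0.2544596436450035 [-1.91  1.68  7.19] 16.55 0.0016846963846906824
skull_centre 0.84 [ 484.37 -326.96   16.89] [322.22 257.71]
skull_centre 0.69 [ 369.28 -363.32   12.56] [152.3   96.27]
```

View pics/w16.png

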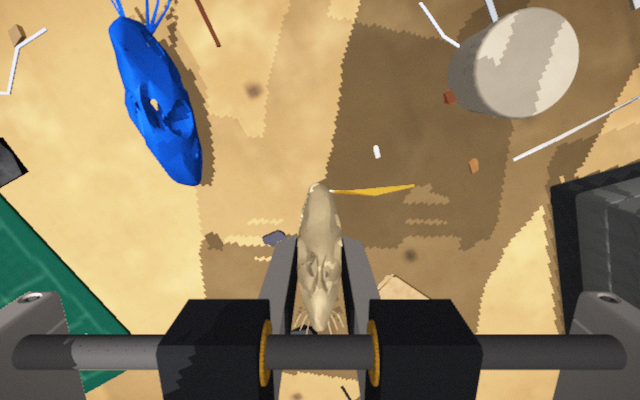

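```bash
python3 -m jog '[[[0,-0.2,0,0,0,0,0.1],[0,-0.5,0,0,0,0,0.1],[0,-1,0,0,0,0,0.1],[0,-2,0,0,0,0,0.1],[0,-3.5,0,0,0,0,0.1],[0,-5,0,0,0,0,0.1],[0,-5.8,0,0,0,0,0.1],[0,-5.8,0,0,0,0,0.1],[0,-5.8,0,0,0,0,0.1]]]' 20
python3 -c "
from look import *
s=look('w17',('skull_centre',))
for n in('scene','side'):
    a=snap(n,n+'17')
    for r in env.place_of(n,'skull_centre'): print(n,r['score'],toW(a,r['point']))
    u=pix(a,[483,-329,155]).astype(int); cv2.imwrite(f'pics/{n}17c.png',cv2.resize(a['frame'][u[1]-45:u[1]+45,u[0]-55:u[0]+55],None,fx=6,fy=6,interpolation=3))
print(units([600,-150,152],1.407))"
```

```text
clock: 17.4
tcp_pos: [483.7, -329.2, 153.4]
orientation: [-1.577, 0.003, 1.099]
wrist_force: [0.4, 0.1, -1.4]
grip_width: 0.255
[ 483.74 -329.25  153.35] [-1.58  0.    1.1 ] 0.2545258997054256 [ 0.42  0.13 -1.42] 17.4 0.04296398697220517
skull_centre 0.88 [ 371.77 -363.78   12.94] [230.12 102.02]
skull_centre 0.77 [ 485.23 -328.07  163.51] [320.6  260.09]
scene 0.82 [ 481.78 -325.36  156.93]
scene 0.59 [ 373.54 -364.77   14.82]
side 0.82 [ 383.96 -359.52   17.17]
side 0.58 [ 484.71 -326.32  156.28]
[ 8.49 -0.07 -0.91  0.01 -2.94 -0.02]
```

View pics/scene17c.png

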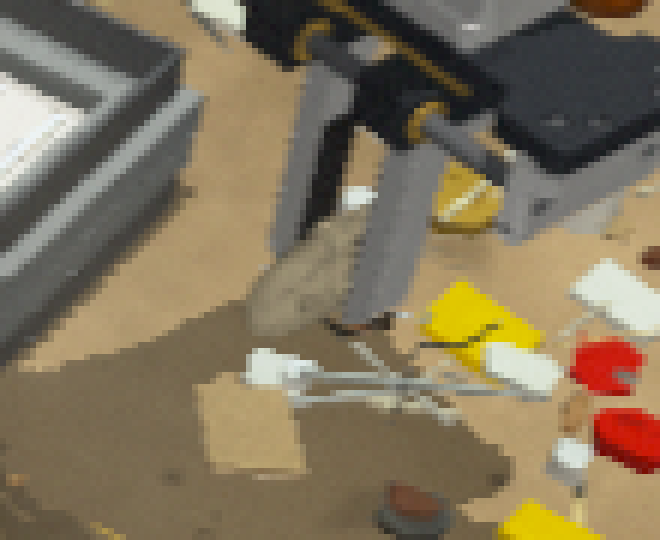

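View pics/side17c.png

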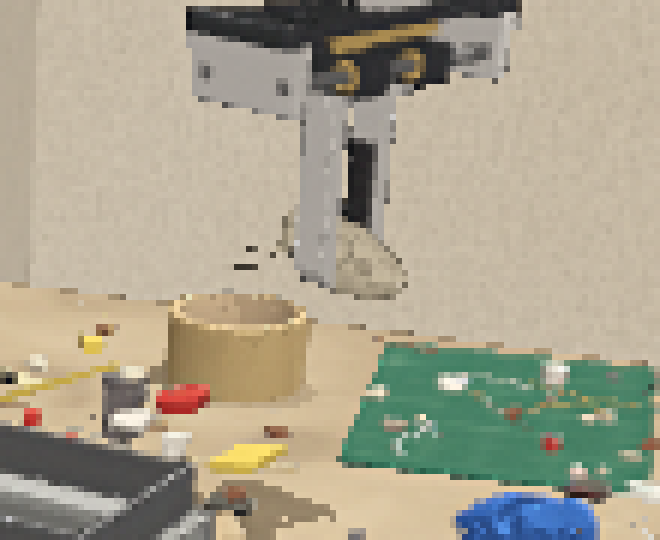

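View pics/w17.png

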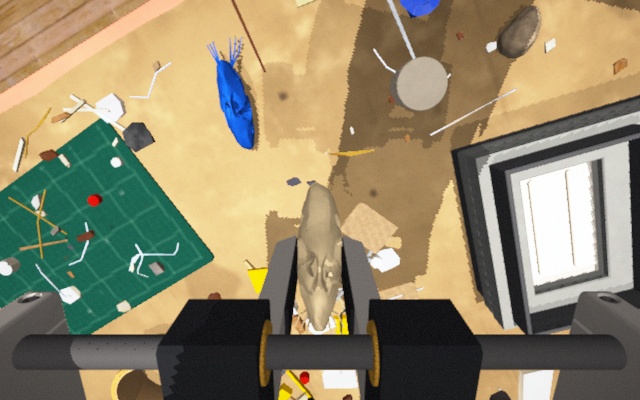

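The skull hangs upright in the fingers, in the same image position as on the bench (snout at row 182, tail at about row 327), so it has not tilted. Next it goes over the guard.

```bash
python3 -m jog '[[[0.6,0,-0.1,0,0,0,0.1],[1.6,0,-0.2,0,-0.5,0,0.1],[2.8,0,-0.3,0,-1,0,0.1],[4,0,-0.4,0,-1.5,0,0.1],[5.2,0,-0.6,0,-2,0,0.1],[6.4,0,-0.7,0,-2.5,0,0.1],[7.4,0,-0.8,0,-2.9,0,0.1],[8.1,0,-0.9,0,-2.95,0,0.1],[8.45,0,-0.9,0,-2.95,0,0.1],[8.5,0,-0.9,0,-2.95,0,0.1],[8.5,0,-0.9,0,-2.95,0,0.1]]]' 20
python3 -c "
from look import *
s=look('w18',('skull_centre','lamp_window','key_tip','lock_slot'))
for n in('scene','side'):
    a=snap(n,n+'18')
    for l in('skull_centre','lamp_window','key_tip','lock_slot'):
      for r in env.place_of(n,l): print(n,l,r['score'],toW(a,r['point']))
print(units([600,-150,91],1.407))"
```

```text
clock: 18.62
tcp_pos: [599.5, -150.0, 149.9]
orientation: [-1.571, 0.002, 1.408]
wrist_force: [0.4, -0.5, 0.1]
grip_width: 0.255
[ 599.5  -149.95  149.87] [-1.57  0.    1.41] 0.25455813111844394 [ 0.43 -0.52  0.05] 18.6167 0.021829139560025277
skull_centre 0.96 [ 601.41 -147.38  159.39] [322.73 260.23]
key_tip 0.3 [ 436.95 -105.09   -3.26] [338.68   4.55]
lock_slot 0.97 [619.83 -18.01  93.7 ] [496.43 217.33]
scene skull_centre 0.69 [ 372.69 -364.01   13.56]
scene skull_centre 0.45 [ 594.62 -150.64  155.79]
scene lamp_window 0.92 [ 596.86 -156.     67.87]
scene key_tip 0.67 [625.31 -12.96  79.  ]
scene key_tip 0.49 [388.77 327.42  -0.82]
scene key_tip 0.43 [703.52 216.86  -3.07]
scene lock_slot 0.79 [621.16 -18.78  97.23]
side skull_centre 0.82 [ 377.95 -360.05   16.57]
side skull_centre 0.49 [ 600.68 -147.88  159.94]
side lamp_window 0.81 [ 600.53 -150.14   69.18]
side key_tip 0.82 [391.52 323.82   4.92]
side key_tip 0.45 [700.52 219.88  -0.8 ]
side key_tip 0.4 [620.9  -19.21  74.22]
side lock_slot 0.64 [623.68 -17.48  95.89]
[-0.    2.37 -0.01  0.01  0.01 -0.02]
```

View pics/w18.png

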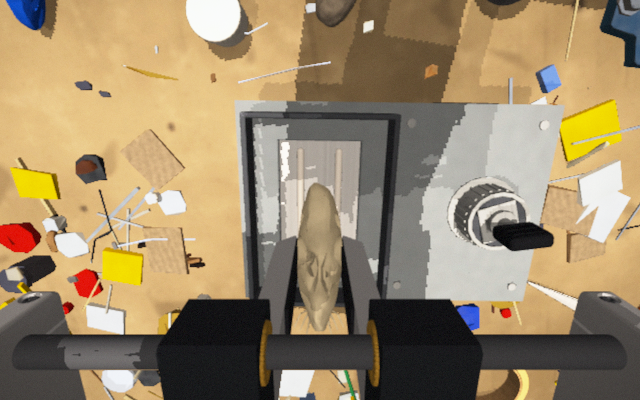

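```bash
python3 -m jog '[[[0,0.4,0,0,0,0,0.1],[0,0.9,0,0,0,0,0.1],[0,1.4,0,0,0,0,0.1],[0,1.8,0,0,0,0,0.1],[0,2.1,0,0,0,0,0.1],[0,2.3,0,0,0,0,0.1],[0,2.35,0,0,0,0,0.1],[0,2.35,0,0,0,0,0.1],[0,2.35,0,0,0,0,0.1],[0,2.35,0,0,0,0,0.1]]]' 20
python3 -c "
from look import *
s=look('w19',('skull_centre','key_tip','lock_slot'))
s18=pickle.load(open('pics/w18.pkl','rb'))[0]
cv2.imwrite('pics/lk.png',cv2.resize(s18['frame'][165:265,440:560],None,fx=6,fy=6,interpolation=3))
a=snap('scene','scene19');b=snap('side','side19')
for n,x in(('scene',a),('side',b)):
    for l in('skull_centre','lamp_window'):
      for r in env.place_of(n,l): print(n,l,r['score'],toW(x,r['point']))
u=pix(a,[600,-150,100]).astype(int);v=pix(b,[600,-150,100]).astype(int)
cv2.imwrite('pics/fin.png',np.hstack([cv2.resize(x['frame'][w[1]-50:w[1]+50,w[0]-40:w[0]+40],None,fx=5,fy=5,interpolation=3) for x,w in((a,u),(b,v))]))
"
```

```text
clock: 20.2
tcp_pos: [600.1, -150.0, 92.2]
orientation: [-1.572, 0.002, 1.408]
wrist_force: [1.2, 0.4, 0.1]
grip_width: 0.251
[ 600.11 -150.01   92.16] [-1.57  0.    1.41] 0.2508466611931678 [1.23 0.42 0.11] 20.2 0.0029130344865013298
skull_centre 0.84 [ 597.85 -151.49  100.99] [314.36 254.08]
key_tip 0.95 [620.53 -11.68  75.3 ] [538.38 236.22]
lock_slot 0.71 [623.09 -17.63  93.45] [547.59 253.69]
scene skull_centre 0.43 [ 595.34 -144.62   98.84]
scene skull_centre 0.34 [624.12 -13.77  78.48]
scene lamp_window 0.67 [ 594.9  -152.26   69.33]
side skull_centre 0.69 [ 602.62 -147.85  101.7 ]
side skull_centre 0.62 [ 436.73 -111.48   -1.8 ]
side skull_centre 0.55 [ 384.66 -360.69   15.19]
side lamp_window 0.56 [ 602.65 -153.91   67.47]
```

View pics/fin.png

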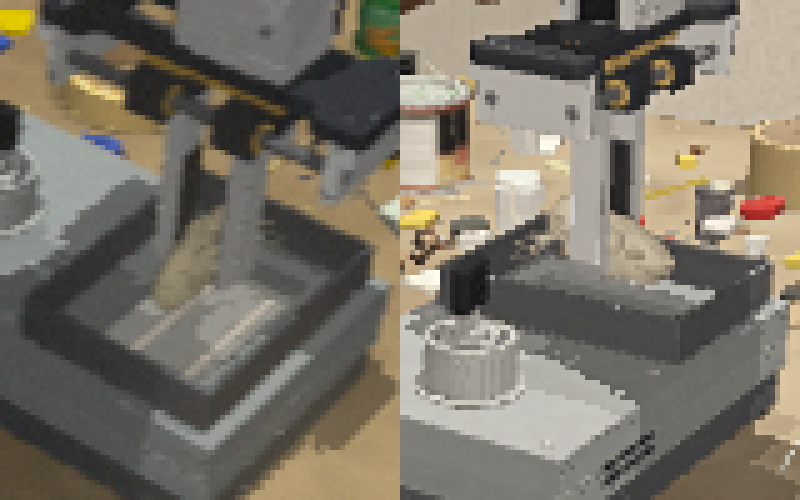

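View pics/w19.png

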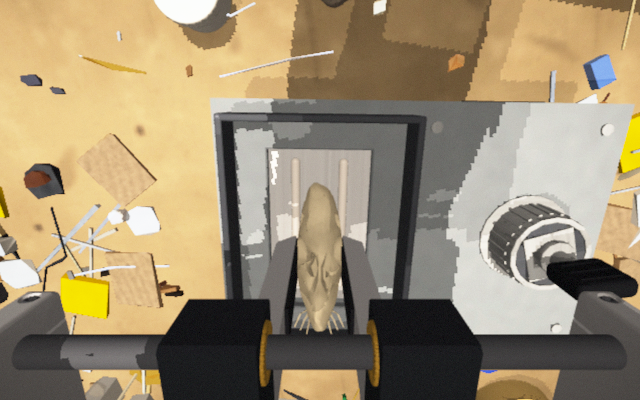

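View pics/lk.png

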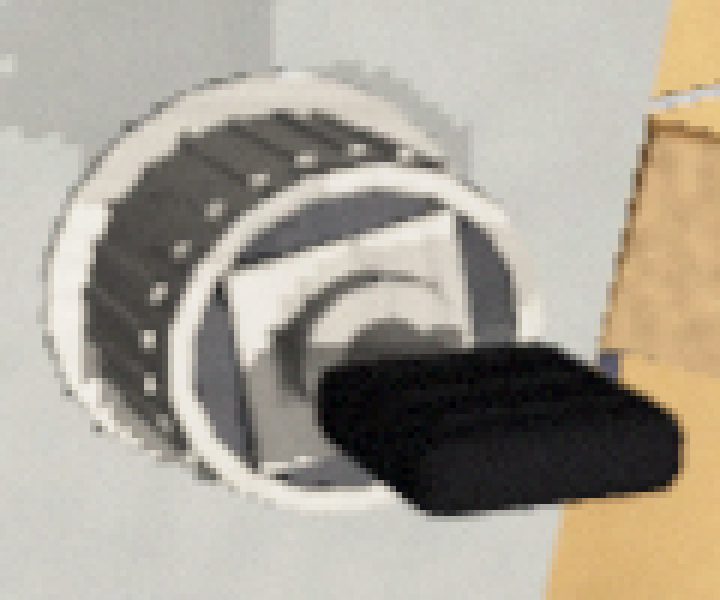

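```bash
python3 - <<'E'
from look import *
s=pickle.load(open('pics/w18.pkl','rb'))[0]
P=[atz(s,(440+x/6,165+y/6),96) for x,y in((230,275),(455,210),(470,345),(258,470))]
for i,j in((0,1),(0,3),(1,2)): d=P[j]-P[i]; print(np.hypot(*d[:2]),np.degrees(np.arctan2(d[1],d[0])))
print(env.get_obs()['wrist_force'],env.get_obs()['grip_width'])
E
```

```text
27.508780079517162 98.28349820930612
26.882540373617978 5.895911996998141
18.08864122524617 6.007281480268821
[ 0.59 -0.38 -0.63] 0.2519396397375282
```

```bash
python3 -c "
from h import *
env.job_done(); o=env.get_obs(); print(o['clock'],o['tcp_pos'],o['wrist_force'],o['grip_width'])"
```

```text
the job is handed in; nothing more can be done
the job is handed in; nothing more can be done
```

I moved the black key from its stand into the lock, pushed it home and turned it clockwise to the stop. I left it there and handed the job in at about 20 s, with the fish skull still held over the open window. Handing in reports no verdict.

**Key and lock:** With the key pushed home, the wrist force showed about 15 N of upward reaction. The lock plate measured about 73° (1.27 rad) of turn, against a stop at 1.25 rad, and the window was uncovered. The detected key tip was 73 to 79 mm above the bench, against 74 mm for a fully seated key.

**Skull:** At the last check the tool was at (600, -150) mm, and I measured the window middle at about (600, -150) mm. The skull's middle was about 31 to 32 mm above the case top, so its underside was about 16 mm above it. Its length lay along the window within a few hundredths of a radian. The fingers held it at 24 mm opening with 20 N, and the wrist force stayed within about 1.5 N, so nothing suggested contact with the lamp.

**Disagreements:**
- **Positions:** The networks' positions for the skull differed by up to about 6 mm between cameras, as did those for the window.
- **Key angle on the stand:** The first fit was ambiguous, and a closer wrist view settled it before I grasped.
- **Skull grasp:** The fingers stopped about 3 mm higher than commanded, with 7 N of upward force, probably on the bench or loose litter. The grip was not affected.

I never reached for the two pots or the stone; I did not measure them again at the end.

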